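# Make up two weld kits from the stock on the welding bench

### The arm

A 6-joint arm with a two-finger parallel gripper is mounted at the origin on the work surface. World frame = base frame: x ahead of the robot, y to its left, z up, the work surface at z = 0. Lengths are in m, angles in rad, forces in N, time in s.
With the tool pointing down it reaches from about 0.225 to 0.875 m from the base axis. Payload 3.4 kg.
Tool frame: the origin (TCP) lies at the very end of the fingers, on their centre line; the grasp point (between the pads) lies 19 mm behind it; z points along the fingers, y is the line along which they close (so a half turn about z gives the same grasp; the last joint's range is limited). The gripper opens to 85 mm and grips with 20 to 120 N. Pads are 22 mm wide; open, the fingers measure 114 mm over their backs; the gripper's body (76 mm by 85 mm) begins 54 mm behind the grasp point. The pads swing forward as they close: fully open they stand 13 mm farther back than shut.
Start: joints at [1.115, 0.276, 1.505, -0, 1.361, -0.121], TCP at [0.189, 0.543, 0.231] pointing down, gripper open.
Joint ranges: [-2.89, 2.89], [-0.75, 2.08], [0.22, 2.7], [-1.18, 4.32], [0.11, 2.71], [-2.7, 2.7]. Speed limits (rad/s): [2.57, 2.57, 3.14, 3.14, 3.14, 3.14].

### API

Orientations are given as a 3x3 rotation matrix whose columns are the frame's x, y, z axes.
In Python, from rig import r gives the robot as it stands. The module is installed in compiled form; this text tells all that it offers.
- The arm moves only by the tool play_rows, never from a script. Its argument "plan" is a list of rows, each an object of numbers: "dx", "dy", "dz": the shift along the tool's x, y, z in cm; "yaw": the turn about the tool's z in degrees. In form: [{"dx": .., "dy": .., "dz": .., "yaw": ..}, ...]. A call has 1 to 8 rows; each row shifts and turns the commanded pose from where the row before left it, along the tool's axes as they then stand; what a row does not reach is not made up. A row lasts 1/8 s, in which the tool goes at most 62.5 mm and 10.7 degrees, less where a joint would pass 70% of its speed; a pose out of reach is approached as far as the arm can. A call with a gripper value outside its range is refused whole. "claw" is the opening, from 0 (shut) to 1 (fully open), set as the call begins (left out, the last holds). The fingers move at their own pace and stop on an object; "grip_force" is the grip in N (left out, the last holds). Time passes only in rows, so rows that do not move let the fingers close. It gives the time, the measured TCP pose, the force, the opening and the grip force at its end, in the units of the state.
- r.get_state(): the state, without advancing time (a new reading comes with each control period).
- r.grab_frame(name): name is "scene" or "top"; returns (picture, depth): 384x512x3 uint8, red, green, blue; 384x512 float32, m along the optical axis (not along the pixel's ray), 0 where there is no reading.
- r.calibration(name): a dict with "mtx" (3x3 intrinsics, pixels), "k1" (the pictures are not rectified: a ray, as slopes to the right and down, at radius r is drawn at 1 + k1 r^2 times it, then the intrinsics apply), "world_to_cam" (4x4, takes a point from world to camera coordinates). Camera axes: x right, y up, looking along -z (the intrinsics and any distortion apply to the point x, -y, -z); pixel columns grow to the right and rows downward; lengths in m; the calibration is good to about 2 mm. A picture is of the moment at which its call begins. calibration takes no time and is no camera call.
- r.hand_in(): hands the job in; it is judged then, once.
Trained networks look in the newest picture that a camera, given by its name, has taken for a name from the list of things; names that differ only in an ending like _2 or _b are one class to them, and where a whole thing is asked for, a point or a joint stands for the part that bears it (a point fixed in the world has none). Each returns a list of dicts, best first, with "conf" (0 to 1); they miss things now and then, are a little off and sometimes report something else, mostly with a low value. They report only what shows in the picture. A call takes as long as a camera call. They do not tell look-alikes from the thing itself.
- r.boxes_of(name, camera): "bbox" ([centre column, centre row, width, height] in pixels, round what is visible of it).
- r.mark_of(name, camera): "xy" ([column, row] in pixels: a listed point, or the origin of a listed thing).
The state is a dict: "time_s": time; "joints": joint angles; "qd": joint speeds; "joint_efforts": joint torques, N m; "tool_pos": TCP position; "ee_rot": TCP orientation; "contact_force": force on the tool from outside, world axes, zero at the start; "torque": the same for the moment, N m; "width": opening from 0.0 (shut) to 1.0 (fully open); "grip_force": force on a finger pad.
Only numpy, scipy, OpenCV 4.12 (cv2) and the standard library are available. Lean on these libraries where they do the work, as an engineer would, in place of code of your own. Each camera call takes 0.05 s, during which the arm holds its last target. There are 200 camera calls.

### The job

Make up two weld kits from the loose steel stock. In the plain tray stand the square tube and one of the two angle pieces; on the tray with the post, slip the plain ring over the post down to the tray floor, then seat the D-bore cam on the post on top of the ring, turned so that its flat matches the post's and it lies flush on the ring, and stand the other angle piece in the empty end of that tray. Everything stays the same way up as in the stock and ends flat on the tray floor (the cam on the ring) inside the rim; leave the round tube where it stands.

Things in the scene. Friction and masses are not known exactly. Their poses are not given: they have to be found in the camera images.
- plain_tray: Plain shallow grey sheet-steel tray without a post, fixed to the bench, 150 mm (x) by 110 mm (y) outside. Origin: centre of its underside; z up. Floor 4 mm thick; rim 4 mm thick, its top 8 mm above the bench; inside 142 x 102 mm.
- post_tray: Shallow grey sheet-steel tray with a fixed steel post, x -75 to +145 mm, y +-55 mm; floor 4 mm thick, rim 4 mm thick, 8 mm high. Origin: post axis, tray underside; z up. Empty end on the +x side, its middle at x = +90. Post top 64 mm above the bench; 24 mm diameter with one flat facing +x, 4 mm from the axis; top 8 mm slimmer (19 mm, flat at 3). Tray fixed to the bench.
- ring: Plain steel spacer ring, round all over, 48 mm outside, 30 mm bore, 24 mm high, lying flat. Origin: centre of its underside, z along its axis. About 0.2 kg.
- cam: Steel cam lying flat, 24 mm high: round hub 48 mm across, lobe 28 mm wide on its -x side reaching 50 mm from the bore axis. D bore: 28 mm diameter, flat on the +x side 6 mm from the axis. Origin: bore axis at the underside, z up. Grip the hub along y (48 mm). It goes on the post when its x points along post_tray's x (lobe away from the empty end), within about 10 degrees and 1.5 mm. 0.27 kg.
- square_tube: Short length of square steel tube standing on end, 40 x 40 mm outside, 50 mm tall, 4 mm wall, open at both ends. Origin: centre of its lower end; z up, x and y square to its sides. About 0.22 kg.
- round_tube: Short length of round steel tube standing on end, 44 mm outside, 50 mm tall, 4.5 mm wall, open at both ends; twice as tall as the ring. Not wanted in either kit. Origin: centre of its lower end; z up. About 0.2 kg.
- angle_a: Piece of steel angle section, L-shaped, one of two alike, standing on its foot. Foot 50 x 50 mm, 8 mm thick; upright leg 8 mm thick, 50 mm long (along x), 50 mm high over all. Origin: centre of the foot's underside, z up. The leg stands on the foot's -y edge, mid-plane at y = -21 mm; grip it from above across its 8 mm (along y). 0.28 kg.
- angle_b: Piece of steel angle section, L-shaped, one of two alike, standing on its foot. Foot 50 x 50 mm, 8 mm thick; upright leg 8 mm thick, 50 mm long (along x), 50 mm high over all. Origin: centre of the foot's underside, z up. The leg stands on the foot's -y edge, mid-plane at y = -21 mm; grip it from above across its 8 mm (along y). 0.28 kg.
Mind the look-alikes: they are no part of the job. What is shaped like the angle_a but brown is not meant.

How it is judged:
On the way, in this order (a step that is already met when the one before it is completed fails the run):
1. the ring is on the post, down on the tray floor (horizontal distance between ring and post_tray below 0.008 m and z of ring in the frame of post_tray between 0.001 and 0.0075 m and angle between ring's own z axis and vertical below 0.1 rad), for 0.2 s.
2. the cam is seated on the post, flush on the ring (all of step 1 and horizontal distance between cam and post_tray below 0.008 m and z of cam in the frame of post_tray between 0.025 and 0.0315 m and angle between cam's own z axis and vertical below 0.1 rad and angle between the x axis of cam and the x axis of post_tray, either way round below 0.5 rad), for 0.2 s.
At the end, for the whole second after the job is handed in: Ring on tray floor round the post, cam on it (8 mm, 3.5 mm in height, cam x along tray x within 0.5 rad); square tube and one angle on the plain tray floor, other angle in the post tray's empty end; all upright within 0.1 rad; round tube moved under 30 mm; all at rest (all of step 2 and x of square_tube in the frame of plain_tray between -0.07 and 0.07 m and y of square_tube in the frame of plain_tray between -0.05 and 0.05 m and z of square_tube in the frame of plain_tray between 0.001 and 0.0075 m and angle between each of square_tube, round_tube's own z axis and vertical below 0.1 rad and ((x of angle_a in the frame of plain_tray between -0.07 and 0.07 m and y of angle_a in the frame of plain_tray between -0.05 and 0.05 m and z of angle_a in the frame of plain_tray between 0.001 and 0.0075 m and angle between each of angle_a, angle_b's own z axis and vertical below 0.1 rad and x of angle_b in the frame of post_tray between 0.03 and 0.14 m and y of angle_b in the frame of post_tray between -0.05 and 0.05 m and z of angle_b in the frame of post_tray between 0.001 and 0.0075 m) or (x of angle_b in the frame of plain_tray between -0.07 and 0.07 m and y of angle_b in the frame of plain_tray between -0.05 and 0.05 m and z of angle_b in the frame of plain_tray between 0.001 and 0.0075 m and angle between each of angle_b, angle_a's own z axis and vertical below 0.1 rad and x of angle_a in the frame of post_tray between 0.03 and 0.14 m and y of angle_a in the frame of post_tray between -0.05 and 0.05 m and z of angle_a in the frame of post_tray between 0.001 and 0.0075 m)) and distance of round_tube from where it was at the start of the episode below 0.03 m and linear speed of each of ring, cam, square_tube, angle_a, angle_b, round_tube below 0.02 m/s and angular speed of each of ring, cam, square_tube, angle_a, angle_b, round_tube below 0.2 rad/s); the robot touches nothing.
It also fails if it takes over 122 s, if anything falls off the work surface, if the arm or the gripper's body presses on something with over 40 N, if the wrist force passes 120 N, or if a joint passes its speed limit or range.

## Working session

There is one attempt and no reset: what is moved stays moved. The work goes in short steps, Python scripts to look and compute and a tool call to move; the robot and the scene stay as the last step left them, time stands still between calls to the robot, and variables do not carry over. Pictures are saved under pics/ and viewed, at most 14 in all, crops included, and the job is handed in when it is done.

Besides the shell and the picture viewer there is one more tool, called after "Request:" by a JSON object that holds its "op" and its "data", one argument or row to a line. play_rows: Moves the arm, as the interface text tells. Its arguments: {"type":"object","properties":{"plan":{"type":"array","items":{"type":"object","properties":{"dx":{"type":"number"},"dy":{"type":"number"},"dz":{"type":"number"},"yaw":{"type":"number"}}}},"claw":{"type":"number"},"grip_force":{"type":"number"}},"required":["plan"]}

```bash
mkdir -p pics
cat > h.py <<'E'
import numpy as np, cv2
from rig import r
def grab(n):
    im,d=r.grab_frame(n); return im,d
def save(im,f): cv2.imwrite('pics/'+f,im[:,:,::-1])
def cloud(n,d):
    c=r.calibration(n);K=np.array(c['mtx']);k=c['k1'];T=np.linalg.inv(np.array(c['world_to_cam']))
    v,u=np.mgrid[0:d.shape[0],0:d.shape[1]].astype(float)
    p=cv2.undistortPoints(np.stack([u.ravel(),v.ravel()],1)[:,None],K,np.array([k,0,0,0.]))[:,0]
    x=p[:,0].reshape(d.shape);y=p[:,1].reshape(d.shape)
    P=np.stack([x*d,-y*d,-d,np.ones_like(d)],-1)@T.T
    return P[...,:3]
E
python3 - <<'E'
from h import *
s=r.get_state();print({k:np.round(v,3).tolist() for k,v in s.items()})
for n in('scene','top'):
    im,d=grab(n);save(cv2.resize(im,(800,600)),n+'0.png');np.savez(n+'0.npz',im=im,d=d)
    c=r.calibration(n);print(n,c['k1'],np.round(np.array(c['mtx']),1).tolist(),np.round(np.linalg.inv(np.array(c['world_to_cam'])),3).tolist(),(d>0).mean())
    for t in('plain_tray','post_tray','ring','cam','square_tube','round_tube','angle_a'):
        print(t,[(np.round(m['xy'],0).tolist(),round(m['conf'],2)) for m in r.mark_of(t,n)])
E
```

```text
{'time_s': 0.0, 'joints': [1.115, 0.277, 1.506, 0.0, 1.361, -0.121], 'qd': [0.001, 0.001, -0.002, 0.0, 0.001, 0.0], 'joint_efforts': [-0.001, -41.677, -24.581, -0.0, 0.011, -0.0], 'tool_pos': [0.189, 0.543, 0.23], 'ee_rot': [[-0.944, 0.329, -0.001], [0.329, 0.944, -0.002], [0.0, -0.002, -1.0]], 'contact_force': [0.167, -0.117, 0.467], 'torque': [0.01, 0.033, -0.049], 'grip_force': 0.0, 'width': 0.999}
scene -0.07172191017254734 [[363.2, 0.0, 262.7], [0.0, 363.2, 198.6], [0.0, 0.0, 1.0]] [[0.562, -0.437, 0.702, 1.085], [0.827, 0.289, -0.481, -0.39], [0.007, 0.852, 0.524, 0.492], [0.0, 0.0, 0.0, 1.0]] 0.9958953857421875
plain_tray []
post_tray [([335.0, 176.0], 0.81), ([297.0, 218.0], 0.19)]
ring [([248.0, 245.0], 0.69)]
cam [([276.0, 281.0], 0.77)]
square_tube [([299.0, 218.0], 0.95)]
round_tube [([126.0, 259.0], 0.37)]
angle_a [([185.0, 202.0], 0.97), ([221.0, 215.0], 0.78), ([263.0, 197.0], 0.61), ([175.0, 225.0], 0.57)]
top -0.03664369963558215 [[427.2, 0.0, 250.8], [0.0, 427.2, 196.1], [0.0, 0.0, 1.0]] [[0.019, 0.999, -0.041, 0.456], [-1.0, 0.019, -0.0, 0.01], [0.001, 0.041, 0.999, 1.065], [0.0, 0.0, 0.0, 1.0]] 0.9959564208984375
plain_tray [([376.0, 213.0], 0.82)]
post_tray [([133.0, 221.0], 0.94), ([380.0, 213.0], 0.46)]
ring [([285.0, 170.0], 0.48)]
cam [([288.0, 122.0], 0.87)]
square_tube [([221.0, 176.0], 0.65)]
round_tube [([225.0, 124.0], 0.62)]
angle_a [([277.0, 224.0], 0.8), ([301.0, 267.0], 0.72), ([322.0, 233.0], 0.63), ([222.0, 222.0], 0.61)]
```

View pics/scene0.png

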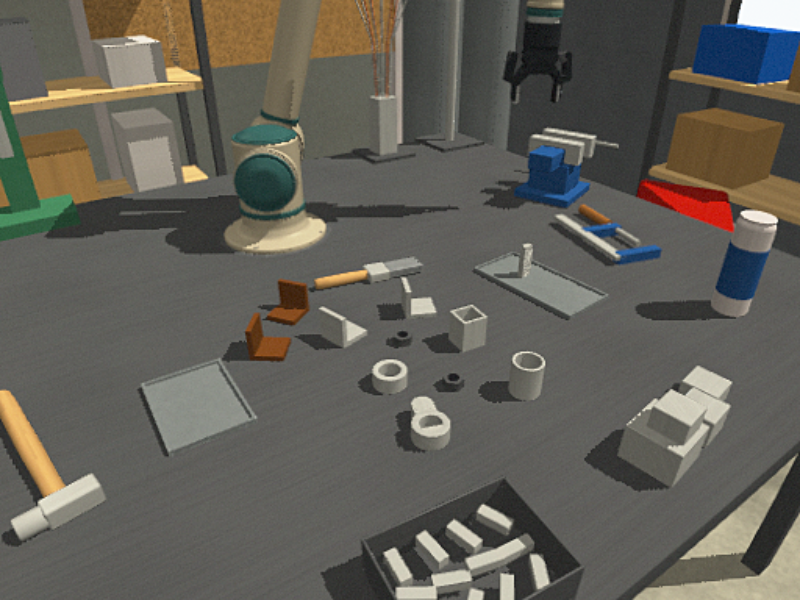

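View pics/top0.png

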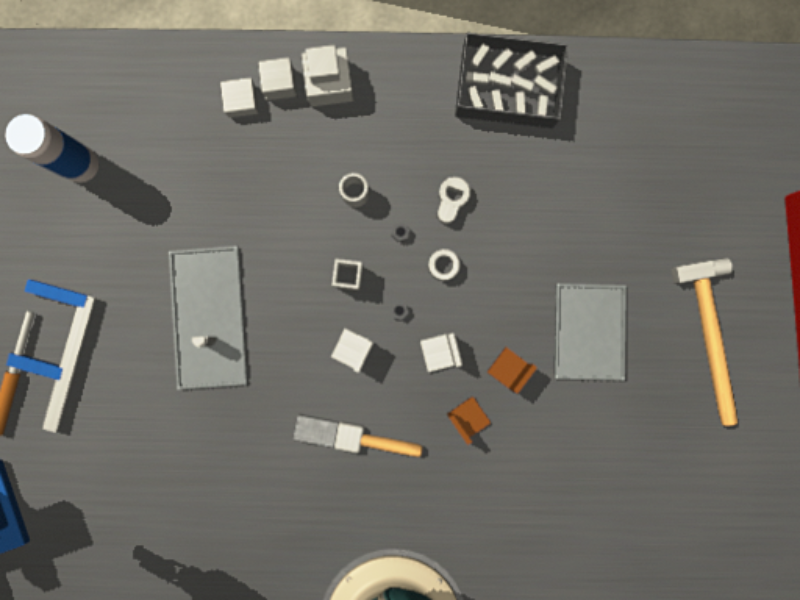

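The top view (800 px scale) shows:
- **Trays:** post tray at (208,318) with its post at (200,341), plain tray at (591,332).
- **Kit parts:** ring (444,265), cam (454,195), square tube (347,275), light angles (352,350) and (440,352).

Possible mix-ups:
- **Angles:** the brown angles at (470,418) and (513,370) are not wanted.
- **Ring:** the round tube (353,188) is taller, and the dark nuts are at (402,233) and (402,312). I pick the low ring at (444,265), next to the lobed cam.

```bash
cat > m.py <<'E'
from h import *
from scipy import ndimage
def objs(n,im,d,zmin=.013,box=(.3,.75,-.5,.5)):
    P=cloud(n,d);m=(d>0)&(P[...,2]>zmin)&(P[...,2]<.09)&(P[...,0]>box[0])&(P[...,0]<box[1])&(P[...,1]>box[2])&(P[...,1]<box[3])
    l,k=ndimage.label(m);o=[]
    for i in range(1,k+1):
        q=l==i
        if q.sum()<8: continue
        p=P[q];zt=np.percentile(p[:,2],90);t=p[p[:,2]>zt-.006]
        (c,sz,a)=cv2.minAreaRect((t[:,:2]*1000).astype(np.float32))
        o.append((q.sum(),np.round(p.mean(0),3),round(zt,4),np.round(c,1),np.round(sz,1),round(a,1),im[q].mean(0).astype(int),np.round(np.argwhere(q).mean(0)[::-1])))
    return o
E
python3 - <<'E'
from m import *
for n in('top','scene'):
    z=np.load(n+'0.npz');P=cloud(n,z['d'])
    if n=='top': print('bench z',[np.round(P[v,u,2],4) for v,u in((150,180),(250,180),(200,330),(130,320),(300,250))])
    for o in objs(n,z['im'],z['d']): print(n,*o)
im=np.load('top0.npz')['im'][95:295,100:420]
save(cv2.resize(im,(800,500),interpolation=cv2.INTER_CUBIC),'crop0.png')
E
```

```text
bench z [np.float64(-0.0006), np.float64(0.0007), np.float64(0.0027), np.float64(-0.0008), np.float64(0.0017)]
top 261 [0.716 0.493 0.053] 0.0817 [718.4 493.1] [ 8.7 43.5] 84.7 [32 43 57] [ 52. 102.]
top 193 [0.679 0.074 0.041] 0.0516 [678.9  74.1] [43.  40.9] 2.4 [149 146 134] [226. 121.]
top 346 [ 0.67  -0.08   0.024] 0.0273 [668.1 -80. ] [45.7 72.6] 74.9 [212 209 192] [289. 127.]
top 90 [0.617 0.001 0.016] 0.0178 [6.165e+02 5.000e-01] [28.  25.2] 48.2 [83 82 80] [256. 148.]
top 190 [ 0.565 -0.069  0.024] 0.0271 [564.8 -68.7] [45.1 45.5] 46.3 [211 207 191] [284. 169.]
top 170 [0.546 0.081 0.043] 0.0521 [545.9  81.2] [40.  40.3] 84.2 [172 168 154] [221. 175.]
top 772 [ 0.515 -0.48   0.024] 0.0286 [ 487.3 -467.5] [184.1  64.6] 0.3 [217 186 130] [450. 193.]
top 161 [0.478 0.493 0.019] 0.0224 [469.4 491.6] [18.2 74.2] 88.1 [170 172 167] [ 55. 201.]
top 80 [ 0.492 -0.     0.015] 0.0172 [ 4.927e+02 -4.000e-01] [24.1 26.2] 54.3 [84 83 81] [255. 199.]
top 99 [ 0.433 -0.084  0.045] 0.0527 [433.2 -85.3] [49.2  8.3] 15.6 [201 198 183] [290. 224.]
top 87 [0.438 0.296 0.052] 0.0657 [438.  299.2
[... 1138 characters left out ...]
5.1 [116 114 105] [213. 207.]
scene 200 [ 0.398 -0.194  0.036] 0.0501 [ 391.8 -191.9] [ 9.  51.3] 53.7 [94 55 24] [162. 213.]
scene 62 [ 0.494 -0.001  0.014] 0.0156 [492.6  -1.7] [25.8 26.8] 55.3 [71 70 68] [257. 214.]
scene 516 [0.684 0.069 0.036] 0.0497 [681.1  73.4] [42.3 42.7] 15.9 [121 119 109] [337. 238.]
scene 288 [ 0.569 -0.072  0.021] 0.0247 [566.7 -69.9] [45.2 47.4] 13.8 [162 159 146] [249. 238.]
scene 83 [ 0.619 -0.001  0.015] 0.0157 [619.6  -1.1] [25.7 28.1] 76.5 [71 70 68] [290. 241.]
scene 552 [ 0.676 -0.084  0.022] 0.0248 [671.9 -78. ] [45.1 72. ] 55.8 [175 172 157] [274. 269.]
scene 1252 [ 0.537 -0.478  0.023] 0.0266 [ 490.5 -468.4] [183.   63.2] 0.0 [201 178 139] [ 35. 309.]
```

View pics/crop0.png

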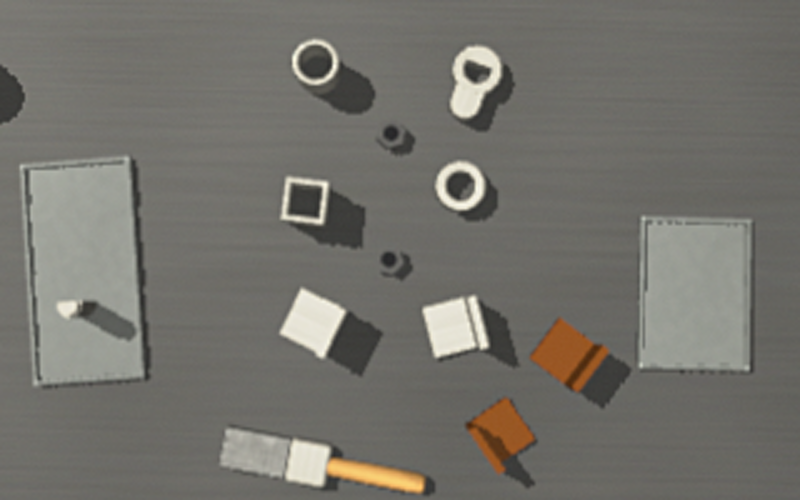

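The crop confirms the choice: low ring at (461,186), lobed cam (477,68) with its lobe toward -x, two light angles (313,322) and (455,327). The brown angles and dark nuts are excluded. Next I fit the parts precisely.

```bash
cat >> m.py <<'E'
def plane(n,uv,z):
    c=r.calibration(n);K=np.array(c['mtx']);T=np.linalg.inv(np.array(c['world_to_cam']))
    p=cv2.undistortPoints(np.asarray(uv,float).reshape(-1,1,2),K,np.array([c['k1'],0,0,0.]))[:,0]
    D=np.c_[p[:,0],-p[:,1],-np.ones(len(p))]@T[:3,:3].T;o=T[:3,3]
    return (o+D*((z-o[2])/D[:,2])[:,None])[:,:2]*1000
def tray(n,im,seed,z=.006):
    g=cv2.cvtColor(im,cv2.COLOR_RGB2GRAY).astype(int);b=cv2.GaussianBlur(g.astype(np.uint8),(3,3),0)
    m=((b>98)).astype(np.uint8);m=cv2.morphologyEx(m,cv2.MORPH_CLOSE,np.ones((3,3)))
    l,k=ndimage.label(m);q=ndimage.binary_fill_holes(l==l[seed[1],seed[0]])
    cs,_=cv2.findContours(q.astype(np.uint8),cv2.RETR_EXTERNAL,cv2.CHAIN_APPROX_NONE)
    w=plane(n,max(cs,key=len)[:,0],z)
    return cv2.minAreaRect(w.astype(np.float32)),b[seed[1],seed[0]]
def circ(w,R,c0):
    from scipy.optimize import least_squares
    return least_squares(lambda c:np.hypot(*(w-c).T)-R,c0,loss='soft_l1').x
E
python3 - <<'E'
from m import *
z={n:np.load(n+'0.npz') for n in('top','scene')}
for n,s in(('top',[(135,185),(378,213)]),('scene',[(345,185),(125,262)])):
    for q in s: print(n,'tray',tray(n,z[n]['im'],q))
def edges(n,c,h,R,up):
    P=cloud(n,z[n]['d']);m=(abs(P[...,0]-c[0])<.07)&(abs(P[...,1]-c[1])<.07)&(P[...,2]>h-.006)
    m&=np.hypot(P[...,0]-c[0],P[...,1]-c[1])<up
    vu=np.argwhere(m);return plane(n,vu[:,::-1],h)
for n in z:
    for nm,c,h,R in(('ring',(.565,-.069),.024,.024),('round',(.68,.074),.05,.022),('sq',(.546,.081),.05,.02),('hub',(.680,-.081),.024,.024)):
        w=edges(n,c,h,R,R+.012 if nm!='hub' else .05)
        if nm=='hub':
            hull=cv2.convexHull(w.astype(np.float32))[:,0]; rc=cv2.minAreaRect(w.astype(np.float32));print(n,'cam',rc)
            far=w[w[:,0]>672]; hull=cv2.convexHull(far.astype(np.float32))[:,0];print(n,'hubfit',circ(hull[hull[:,0]>675],23.6,np.array(c)*1000))
        else:
            hull=cv2.convexHull(w.astype(np.float32))[:,0]
            print(n,nm,np.round(w.mean(0),1),np.round(circ(hull,R*1000,w.mean(0)),1) if nm!='sq' else cv2.minAreaRect(w.astype(np.float32)))
E
```

```text
top tray (((521.0950927734375, 1.20111083984375), (969.6271362304688, 1313.6463623046875), 1.0961841344833374), np.uint8(158))
top tray (((521.0950927734375, 1.20111083984375), (969.6271362304688, 1313.6463623046875), 1.0961841344833374), np.uint8(153))
scene tray (((465.7966613769531, 335.2660217285156), (243.3655242919922, 170.8212127685547), 4.445371150970459), np.uint8(137))
scene tray (((457.8189392089844, -297.7195739746094), (180.72955322265625, 123.98091888427734), 0.30617043375968933), np.uint8(144))
top ring [565.6 -68.9] [565.5 -69. ]
top round [679.1  73.8] [679.1  74.4]
top sq [546.4  81.2] ((545.7305297851562, 81.02369689941406), (40.226226806640625, 40.311031341552734), 84.21644592285156)
top cam ((670.8007202148438, -76.57669067382812), (46.31650161743164, 72.05004119873047), 55.108219146728516)
top hubfit [680.60485677 -84.10158076]
scene ring [569.9 -72. ] [568.3 -70.8]
scene round [683.1  70.7] [681.9  71.9]
scene sq [549.9  77.6] ((549.341796875, 77.9616928100586), (45.14946746826172, 48.472686767578125), 82.81163024902344)
scene cam ((674.6765747070312, -80.02452087402344), (45.015769958496094, 77.16983795166016), 55.79606628417969)
scene hubfit [685.89012595 -87.58376444]
```

```bash
sed -i 's/b>98/b>TH/; s/^def tray/TH=118\ndef tray/' m.py
cat >> m.py <<'E'
def camfit(n,im,d,c,h=.024,box=.075):
    """fit cam outline to pixels of top face; returns x,y (mm), world angle of cam x (deg)"""
    from scipy.optimize import minimize
    P=cloud(n,d);near=np.hypot(P[...,0]-c[0],P[...,1]-c[1])<box
    m=near&(P[...,2]>h-.008)
    vu=np.argwhere(near);w=plane(n,vu[:,::-1],h);t=ndimage.binary_fill_holes(m)[near].astype(float)
    def f(p):
        a=np.radians(p[2]);q=w-p[:2];lx=q[:,0]*np.cos(a)+q[:,1]*np.sin(a);ly=-q[:,0]*np.sin(a)+q[:,1]*np.cos(a)
        sd=np.minimum(np.hypot(lx,ly)-24,np.hypot(lx-np.clip(lx,-36,0),ly)-14)
        return ((1/(1+np.exp(np.clip(sd/1.0,-50,50)))-t)**2).sum()
    best=min((minimize(f,[c[0]*1000,c[1]*1000,a],method='Nelder-Mead',options=dict(xatol=.02,fatol=.01,initial_simplex=None)) for a in (-40,-20,0,20)),key=lambda o:o.fun)
    return np.round(best.x,1),round(best.fun,1)
E
python3 - <<'E'
from m import *
z={n:np.load(n+'0.npz') for n in('top','scene')}
for n in z: print(n,camfit(n,z[n]['im'],z[n]['d'],(.68,-.081)))
import m
for th in (112,125):
    m.TH=th
    for n,s in(('top',[(135,185),(378,213)]),('scene',[(345,185),(125,262)])):
        for q in s: print(th,n,'tray',np.round(np.hstack([np.ravel(x) for x in tray(n,z[n]['im'],q)[0]]),1))
g=cv2.cvtColor(z['top']['im'],cv2.COLOR_RGB2GRAY)
print(g[213,345:412].tolist());print(g[185,100:165].tolist())
E
```

```text
top (array([680.2, -83.3, -19. ]), np.float64(13.3))
scene (array([685.2, -87.5, -20.6]), np.float64(51.1))
112 top tray [6.436e+02 2.101e+02 7.071e+02 9.082e+02 5.000e-01]
112 top tray [ 466.5 -304.9  112.7  153.2   89.6]
112 scene tray [466.2 336.9 233.1 167.7   5.8]
112 scene tray [ 462.9 -303.2  111.1  153.5   89.7]
125 top tray [477.3 305.8 223.3 111.4   5.4]
125 top tray [ 466.5 -305.6  109.9  149.8   89.6]
125 scene tray [463.  313.2 131.  261.6  77.9]
125 scene tray [ 462.4 -303.3  109.5  149.    89.5]
[98, 99, 99, 101, 100, 99, 101, 99, 100, 96, 93, 152, 128, 160, 163, 161, 158, 158, 155, 154, 154, 154, 156, 155, 153, 153, 154, 154, 152, 154, 153, 154, 153, 152, 154, 154, 153, 151, 151, 150, 150, 150, 150, 152, 152, 151, 150, 150, 151, 153, 154, 154, 143, 134, 140, 91, 76, 99, 100, 98, 100, 100, 98, 99, 99, 99, 100]
[114, 114, 115, 114, 113, 114, 113, 112, 116, 143, 155, 84, 104, 163, 162, 160, 160, 161, 160, 160, 159, 162, 163, 162, 163, 162, 161, 160, 159, 159, 160, 159, 160, 162, 160, 158, 157, 157, 156, 155, 155, 155, 156, 156, 158, 158, 156, 157, 157, 158, 158, 162, 162, 123, 59, 56, 94, 116, 113, 112, 112, 113, 113, 112, 112]
```

```bash
cat >> m.py <<'E'
def fit(n,mask,near,h,sdf,p0s,s=1.0):
    from scipy.optimize import minimize
    vu=np.argwhere(near);w=plane(n,vu[:,::-1],h);t=mask[near].astype(float)
    def f(p):
        a=np.radians(p[2]);q=w-p[:2];lx=q[:,0]*np.cos(a)+q[:,1]*np.sin(a);ly=-q[:,0]*np.sin(a)+q[:,1]*np.cos(a)
        return ((1/(1+np.exp(np.clip(sdf(lx,ly)/s,-50,50)))-t)**2).sum()
    b=min((minimize(f,p,method='Nelder-Mead',options=dict(initial_simplex=np.array(p)+np.array([[0,0,0],[4,0,0],[0,4,0],[0,0,5]]),xatol=.02,fatol=.01)) for p in p0s),key=lambda o:o.fun)
    return np.round(b.x,1),round(b.fun,1),int(t.sum())
rect=lambda x0,x1,y0,y1:(lambda x,y:np.maximum(np.maximum(x0-x,x-x1),np.maximum(y0-y,y-y1)))
postD=lambda x,y:np.maximum(np.hypot(x,y)-9.5,x-3)
E
python3 - <<'E'
from m import *
for n in('top','scene'):
    z=np.load(n+'0.npz');im,d=z['im'],z['d'];P=cloud(n,d);g=cv2.cvtColor(im,cv2.COLOR_RGB2GRAY)
    for c,sd,p,th in(((.475,.305),rect(-75,145,-55,55),[438,300,4],130),((.465,-.304),rect(-75,75,-55,55),[465,-304,0],120)):
        near=(abs(P[...,0]-c[0])<.14)&(abs(P[...,1]-c[1])<.085)
        m=ndimage.binary_fill_holes(ndimage.binary_closing(g>th,np.ones((3,3)))&near)
        print(n,'tray',fit(n,m,near,.006,sd,[p],2.))
    near=np.hypot(P[...,0]-.438,P[...,1]-.299)<.03
    m=near&(P[...,2]>.058)
    print(n,'post',fit(n,m,near,.064,postD,[[436,299,4]],.7))
    print(np.argwhere(m)[:,::-1].tolist()[:40])
E
```

```text
top tray (array([442.8, 302. ,   5.4]), np.float64(82.3), 3890)
top tray (array([ 4.664e+02, -3.056e+02,  1.000e-01]), np.float64(65.1), 2674)
top post (array([441.2, 298.6,  11.7]), np.float64(4.4), 39)
[[128, 216], [129, 216], [130, 216], [131, 216], [123, 217], [124, 217], [125, 217], [126, 217], [127, 217], [128, 217], [129, 217], [130, 217], [131, 217], [123, 218], [124, 218], [125, 218], [126, 218], [127, 218], [128, 218], [130, 218], [131, 218], [124, 219], [125, 219], [126, 219], [127, 219], [128, 219], [129, 219], [130, 219], [131, 219], [132, 219], [125, 220], [126, 220], [127, 220], [128, 220], [129, 220], [130, 220], [126, 221], [127, 221], [128, 221]]
scene tray (array([440. , 304. ,   5.4]), np.float64(237.5), 1305)
scene tray (array([ 462.4, -303.7,   -0.5]), np.float64(64.6), 2578)
scene post (array([ 4.441e+02,  2.994e+02, -2.000e-01]), np.float64(10.4), 24)
[[335, 156], [336, 156], [337, 156], [338, 156], [339, 156], [340, 156], [334, 157], [335, 157], [336, 157], [337, 157], [338, 157], [339, 157], [340, 157], [334, 158], [335, 158], [336, 158], [337, 158], [338, 158], [339, 158], [335, 159], [336, 159], [337, 159], [338, 159], [335, 160]]
```

```bash
cat > go.py <<'E'
import sys,json
from h import *
def rows(wps,start=None,tmax=.058,ymax=10.5):
    """wps: list of (x,y,z mm or None, world angle of tool x deg or None)"""
    s=r.get_state();p=np.array(s['tool_pos']);R=np.array(s['ee_rot']);th=np.degrees(np.arctan2(R[1,0],R[0,0]))
    out=[]
    for x,y,z,a in wps:
        t=np.array([p[i] if v is None else v/1000 for i,v in enumerate((x,y,z))]);dth=0 if a is None else (a-th+180)%360-180
        n=max(1,int(np.ceil(max(np.linalg.norm(t-p)/tmax,abs(dth)/ymax))))
        q0=p.copy();th0=th
        for i in range(1,n+1):
            q=q0+(t-q0)*i/n;d=(q-p)*100;c,sn=np.cos(np.radians(th)),np.sin(np.radians(th))
            row=dict(dx=round(d[0]*c+d[1]*sn,2),dy=round(d[0]*sn-d[1]*c,2),dz=round(-d[2],2),yaw=round(-dth/n,1))
            out.append({k:v for k,v in row.items() if v});p=q;th=th0+dth*i/n
    for i in range(0,len(out),8): print(json.dumps(out[i:i+8]).replace('"',''))
def st():
    s=r.get_state();R=np.array(s['ee_rot']);print(round(s['time_s'],2),np.round(np.array(s['tool_pos'])*1000,1),'th',np.round(np.degrees(np.arctan2(R[1,0],R[0,0])),1),'w',round(s['width'],3),'gf',round(s['grip_force'],1),'F',np.round(s['contact_force'],1))
if __name__=='__main__':
    st();rows(eval(sys.argv[1]))
E
python3 go.py '[(566,-69.5,90,185.4),(None,None,3,None)]'
```

```text
0.8 [189.  543.1 231.3] th 160.8 w 0.996 gf 0.0 F [ 0.4  0.  -0.1]
[{dx: -4.29, dy: -3.5, dz: 1.09, yaw: -1.9}, {dx: -4.17, dy: -3.64, dz: 1.09, yaw: -1.9}, {dx: -4.05, dy: -3.77, dz: 1.09, yaw: -1.9}, {dx: -3.92, dy: -3.9, dz: 1.09, yaw: -1.9}, {dx: -3.79, dy: -4.03, dz: 1.09, yaw: -1.9}, {dx: -3.65, dy: -4.15, dz: 1.09, yaw: -1.9}, {dx: -3.52, dy: -4.27, dz: 1.09, yaw: -1.9}, {dx: -3.37, dy: -4.39, dz: 1.09, yaw: -1.9}]
[{dx: -3.23, dy: -4.5, dz: 1.09, yaw: -1.9}, {dx: -3.08, dy: -4.6, dz: 1.09, yaw: -1.9}, {dx: -2.92, dy: -4.7, dz: 1.09, yaw: -1.9}, {dx: -2.77, dy: -4.79, dz: 1.09, yaw: -1.9}, {dx: -2.61, dy: -4.88, dz: 1.09, yaw: -1.9}, {dz: 4.35}, {dz: 4.35}]
```

Request:
{"op": "play_rows", "data": {
  "plan": [
    {"dx":-4.29,"dy":-3.5,"dz":1.09,"yaw":-1.9},
    {"dx":-4.17,"dy":-3.64,"dz":1.09,"yaw":-1.9},
    {"dx":-4.05,"dy":-3.77,"dz":1.09,"yaw":-1.9},
    {"dx":-3.92,"dy":-3.9,"dz":1.09,"yaw":-1.9},
    {"dx":-3.79,"dy":-4.03,"dz":1.09,"yaw":-1.9},
    {"dx":-3.65,"dy":-4.15,"dz":1.09,"yaw":-1.9},
    {"dx":-3.52,"dy":-4.27,"dz":1.09,"yaw":-1.9},
    {"dx":-3.37,"dy":-4.39,"dz":1.09,"yaw":-1.9}
  ],
  "claw": 0.8,
  "grip_force": 60
}}

```text
time_s: 1.8
tool_pos: [0.4222, 0.1648, 0.1441]
ee_rot: [[-0.998, 0.068, 0.001], [0.068, 0.998, 0.001], [-0.001, 0.001, -1.0]]
contact_force: [0.9, -0.0, -0.2]
width: 0.801
grip_force: 0.0
```

Request:
{"op": "play_rows", "data": {
  "plan": [
    {"dx":-3.23,"dy":-4.5,"dz":1.09,"yaw":-1.9},
    {"dx":-3.08,"dy":-4.6,"dz":1.09,"yaw":-1.9},
    {"dx":-2.92,"dy":-4.7,"dz":1.09,"yaw":-1.9},
    {"dx":-2.77,"dy":-4.79,"dz":1.09,"yaw":-1.9},
    {"dx":-2.61,"dy":-4.88,"dz":1.09,"yaw":-1.9},
    {"dz":1.0}
  ]
}}

```text
invalid input
```

```bash
python3 go.py '[(566,-69.5,50,185.4),(None,None,3,None)]'
```

```text
1.8 [422.2 164.8 144.1] th 176.1 w 0.801 gf 0.0 F [ 0.9 -0.  -0.2]
[{dx: -2.66, dy: -3.73, dz: 1.57, yaw: -1.6}, {dx: -2.56, dy: -3.8, dz: 1.57, yaw: -1.6}, {dx: -2.45, dy: -3.87, dz: 1.57, yaw: -1.6}, {dx: -2.35, dy: -3.94, dz: 1.57, yaw: -1.6}, {dx: -2.24, dy: -4.0, dz: 1.57, yaw: -1.6}, {dx: -2.13, dy: -4.06, dz: 1.57, yaw: -1.6}, {dz: 4.7}]
```

Request:
{"op": "play_rows", "data": {
  "plan": [
    {"dx":-2.66,"dy":-3.73,"dz":1.0,"yaw":-1.6},
    {"dx":-2.56,"dy":-3.8,"dz":1.0,"yaw":-1.6},
    {"dx":-2.45,"dy":-3.87,"dz":1.0,"yaw":-1.6},
    {"dx":-2.35,"dy":-3.94,"dz":1.0,"yaw":-1.6},
    {"dx":-2.24,"dy":-4.0,"dz":1.0,"yaw":-1.6},
    {"dx":-2.13,"dy":-4.06,"dz":1.0,"yaw":-1.6},
    {"dz":0.5}
  ]
}}

```text
invalid input
```

Run:
```python
from m import *
import go
go.rows([(566,-69.5,50,185.4),(None,None,3,None)])
out=[]
for n in('top','scene'):
    im,d=grab(n);c=r.calibration(n);K=np.array(c['mtx']);W=np.array(c['world_to_cam'])
    p=W@np.r_[r.get_state()['tool_pos'],1];u=K[0,0]*p[0]/-p[2]+K[0,2];v=K[1,1]*-p[1]/-p[2]+K[1,2];print(n,u,v)
    u,v=int(u),int(v);out.append(cv2.resize(im[max(v-50,0):v+50,u-50:u+50],(400,400),interpolation=cv2.INTER_CUBIC))
save(np.hstack(out),'ring1.png');go.st()
```

```text
[{dx: -2.66, dy: -3.73, dz: 1.57, yaw: -1.6}, {dx: -2.56, dy: -3.8, dz: 1.57, yaw: -1.6}, {dx: -2.45, dy: -3.87, dz: 1.57, yaw: -1.6}, {dx: -2.35, dy: -3.94, dz: 1.57, yaw: -1.6}, {dx: -2.24, dy: -4.0, dz: 1.57, yaw: -1.6}, {dx: -2.13, dy: -4.06, dz: 1.57, yaw: -1.6}, {dz: 4.7}]
top 180.89392454594298 226.24241305126827
scene 295.8662963763168 138.17976167296797
1.9 [423.7 162.2 143.4] th 175.7 w 0.802 gf 0.0 F [ 0.2 -0.5  0. ]
```

View pics/ring1.png

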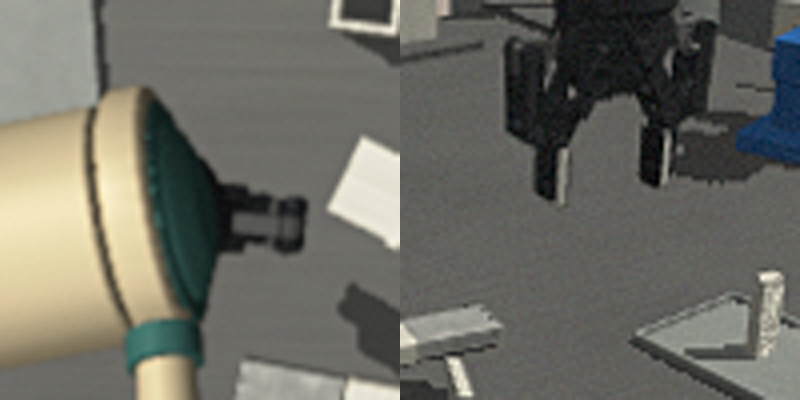

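The picture shows the gripper still at its old place: scene half, fingers at (555,175) and (655,155). The call was refused, probably because every row needs all four keys.

Request:
{"op": "play_rows", "data": {
  "plan": [
    {"dx":-2.66,"dy":-3.73,"dz":1.0,"yaw":-1.6},
    {"dx":-2.56,"dy":-3.8,"dz":1.0,"yaw":-1.6},
    {"dx":-2.45,"dy":-3.87,"dz":1.0,"yaw":-1.6},
    {"dx":-2.35,"dy":-3.94,"dz":1.0,"yaw":-1.6},
    {"dx":-2.24,"dy":-4.0,"dz":1.0,"yaw":-1.6},
    {"dx":-2.13,"dy":-4.06,"dz":1.0,"yaw":-1.6},
    {"dx":0,"dy":0,"dz":0.5,"yaw":0}
  ]
}}

```text
time_s: 2.78
tool_pos: [0.5675, -0.07, 0.0787]
ee_rot: [[-0.995, -0.095, 0.002], [-0.095, 0.995, -0.001], [-0.002, -0.001, -1.0]]
contact_force: [-1.2, -0.9, -0.3]
width: 0.8
grip_force: 0.0
```

```bash
sed -i 's/for k,v in row.items() if v}/for k,v in row.items()}/; s/.replace(.".,..))/)/' go.py
cat >> h.py <<'E'
def px(n,P):
    c=r.calibration(n);K=np.array(c['mtx']);W=np.array(c['world_to_cam']);p=W@np.r_[P,1];a,b=p[0]/-p[2],-p[1]/-p[2];k=1+c['k1']*(a*a+b*b)
    return K[0,0]*a*k+K[0,2],K[1,1]*b*k+K[1,2]
def crops(f,pts,hw=40,size=400):
    out=[]
    for n,P in pts:
        im,d=grab(n);u,v=np.round(px(n,P)).astype(int)
        out.append(cv2.resize(im[v-hw:v+hw,u-hw:u+hw],(size,size),interpolation=cv2.INTER_CUBIC))
    save(np.hstack(out),f)
E
python3 - <<'E'
from m import *
import go
go.st();go.rows([(566,-69.5,50,185.4),(None,None,3,None)])
E
```

```text
2.77 [567.5 -70.   78.7] th -174.5 w 0.8 gf 0.0 F [-1.2 -0.9 -0.3]
[{"dx": 0.15, "dy": 0.06, "dz": 2.87, "yaw": 0.1}, {"dx": -0.0, "dy": 0.0, "dz": 4.7, "yaw": 0.0}]
```

Request:
{"op": "play_rows", "data": {
  "plan": [
    {"dx":0.1,"dy":0.05,"dz":2.5,"yaw":0.1},
    {"dx":0,"dy":0,"dz":2.5,"yaw":0},
    {"dx":0,"dy":0,"dz":2.0,"yaw":0},
    {"dx":0,"dy":0,"dz":0,"yaw":0}
  ]
}}

```text
time_s: 3.28
tool_pos: [0.5624, -0.0658, 0.0079]
ee_rot: [[-0.995, -0.097, -0.004], [-0.097, 0.995, 0.002], [0.004, 0.002, -1.0]]
contact_force: [-0.7, 0.3, -0.2]
width: 0.804
grip_force: 0.0
```

Request:
{"op": "play_rows", "data": {
  "plan": [
    {"dx":0,"dy":0,"dz":0.3,"yaw":0},
    {"dx":0,"dy":0,"dz":0,"yaw":0},
    {"dx":0,"dy":0,"dz":0,"yaw":0},
    {"dx":0,"dy":0,"dz":0,"yaw":0},
    {"dx":0,"dy":0,"dz":0,"yaw":0}
  ],
  "claw": 0
}}

```text
time_s: 3.9
tool_pos: [0.5651, -0.0673, 0.0075]
ee_rot: [[-0.995, -0.096, 0.002], [-0.096, 0.995, -0.0], [-0.002, -0.0, -1.0]]
contact_force: [-0.9, 1.4, 6.5]
width: 0.536
grip_force: 61.5
```

Run:
```python
from m import *
import go
go.st();go.rows([(None,None,120,None),(441.5,301,120,185.4)])
```

```text
3.9 [565.1 -67.3   7.5] th -174.5 w 0.536 gf 61.5 F [-0.9  1.4  6.5]
[{"dx": -0.0, "dy": 0.0, "dz": -5.63, "yaw": 0.0}, {"dx": -0.0, "dy": 0.0, "dz": -5.63, "yaw": 0.0}, {"dx": 1.25, "dy": 5.41, "dz": -0.0, "yaw": 0.0}, {"dx": 1.25, "dy": 5.41, "dz": -0.0, "yaw": 0.0}, {"dx": 1.26, "dy": 5.41, "dz": -0.0, "yaw": 0.0}, {"dx": 1.26, "dy": 5.41, "dz": -0.0, "yaw": 0.0}, {"dx": 1.26, "dy": 5.41, "dz": -0.0, "yaw": 0.0}, {"dx": 1.26, "dy": 5.41, "dz": -0.0, "yaw": 0.0}]
[{"dx": 1.26, "dy": 5.41, "dz": -0.0, "yaw": 0.0}]
```

Request:
{"op": "play_rows", "data": {
  "plan": [
    {"dx":0,"dy":0,"dz":-5.6,"yaw":0},
    {"dx":0,"dy":0,"dz":-5.6,"yaw":0},
    {"dx":1.25,"dy":5.41,"dz":0,"yaw":0},
    {"dx":1.25,"dy":5.41,"dz":0,"yaw":0},
    {"dx":1.26,"dy":5.41,"dz":0,"yaw":0},
    {"dx":1.26,"dy":5.41,"dz":0,"yaw":0},
    {"dx":1.26,"dy":5.41,"dz":0,"yaw":0},
    {"dx":1.26,"dy":5.41,"dz":0,"yaw":0}
  ]
}}

```text
time_s: 4.9
tool_pos: [0.457, 0.2499, 0.1181]
ee_rot: [[-0.995, -0.096, 0.0], [-0.096, 0.995, 0.0], [-0.0, 0.0, -1.0]]
contact_force: [0.4, 0.3, -2.3]
width: 0.539
grip_force: 62.9
```

Request:
{"op": "play_rows", "data": {
  "plan": [
    {"dx":1.25,"dy":5.4,"dz":0,"yaw":0},
    {"dx":0,"dy":0,"dz":0,"yaw":0},
    {"dx":0,"dy":0,"dz":0,"yaw":0}
  ]
}}

```text
time_s: 5.28
tool_pos: [0.44, 0.3005, 0.1179]
ee_rot: [[-0.995, -0.097, -0.0], [-0.097, 0.995, -0.001], [0.0, -0.001, -1.0]]
contact_force: [-0.3, -0.3, -2.0]
width: 0.542
grip_force: 62.9
```

Run:
```python
from m import *
import go
go.st()
P=np.array(r.get_state()['tool_pos']);P[2]=.09
crops('ring2.png',[('top',P),('scene',P)]);go.st()
```

```text
5.28 [440.  300.5 117.9] th -174.4 w 0.542 gf 62.9 F [-0.3 -0.3 -2. ]
5.38 [440.6 299.7 118. ] th -174.6 w 0.539 gf 62.9 F [-0.7  0.  -2.2]
```

View pics/ring2.png

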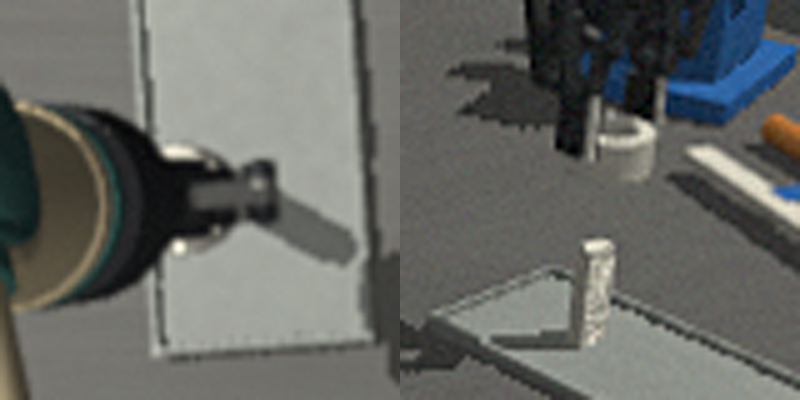

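Scene half: ring held level between the fingers at (620,145), post below it at (597,290). I now measure ring against post in the same camera.

```bash
cat >> m.py <<'E'
from scipy.optimize import least_squares
D12=lambda x,y:np.maximum(np.hypot(x,y)-12,x-4)
def loc(w,p,a):
    a=np.radians(a);q=w-p;return q[:,0]*np.cos(a)+q[:,1]*np.sin(a),-q[:,0]*np.sin(a)+q[:,1]*np.cos(a)
def postring(zr,psi=5.4,c=(.441,.301),n='scene'):
    res=[]
    for k in range(3):
        im,d=grab(n);P=cloud(n,d);hc=np.hypot(P[...,0]-c[0],P[...,1]-c[1])
        a=P[(d>0)&(hc<.025)&(P[...,2]>.014)&(P[...,2]<.054)][:,:2]*1000
        po=least_squares(lambda p:D12(*loc(a,p,psi)),np.array(c)*1000,loss='soft_l1').x
        m=(d>0)&(hc<.045)&(P[...,2]>zr+.002)&(P[...,2]<zr+.022)&(im.min(2)>95)
        b=P[m][:,:2]*1000
        def f(p):
            rr=np.hypot(*(b-p).T);return np.where(abs(rr-24)<abs(rr-15),rr-24,rr-15)
        ri=least_squares(f,np.array(c)*1000,loss='soft_l1').x
        res.append(np.r_[po,ri,ri-po,len(a),len(b),abs(f(ri)).mean(),abs(D12(*loc(a,po,psi))).mean()])
    print(np.round(res,1))
E
python3 - <<'E'
from m import *
import go
postring(.1105);go.st()
E
```

```text
[[ 4.415e+02  3.022e+02  4.413e+02  3.006e+02 -3.000e-01 -1.600e+00
   1.020e+02  8.000e+01  1.700e+00  9.000e-01]
 [ 4.415e+02  3.014e+02  4.414e+02  3.008e+02 -1.000e-01 -7.000e-01
   1.010e+02  7.500e+01  1.600e+00  8.000e-01]
 [ 4.414e+02  3.017e+02  4.412e+02  2.999e+02 -2.000e-01 -1.800e+00
   1.010e+02  7.400e+01  1.700e+00  1.000e+00]]
5.53 [440.9 299.7 118.1] th -174.6 w 0.534 gf 62.9 F [-0.4  0.5 -1.3]
```

Request:
{"op": "play_rows", "data": {
  "plan": [
    {"dx":-0.03,"dy":0.13,"dz":2.0,"yaw":0},
    {"dx":0,"dy":0,"dz":1.5,"yaw":0},
    {"dx":0,"dy":0,"dz":1.0,"yaw":0},
    {"dx":0,"dy":0,"dz":1.0,"yaw":0},
    {"dx":0,"dy":0,"dz":0.8,"yaw":0},
    {"dx":0,"dy":0,"dz":0,"yaw":0}
  ]
}}

```text
time_s: 6.28
tool_pos: [0.4402, 0.3021, 0.0545]
ee_rot: [[-0.995, -0.096, -0.001], [-0.096, 0.995, -0.001], [0.001, -0.0, -1.0]]
contact_force: [-0.8, 0.3, -1.6]
width: 0.538
grip_force: 62.9
```

No contact, so the ring is on the post. I continue down.

Request:
{"op": "play_rows", "data": {
  "plan": [
    {"dx":0,"dy":0,"dz":1.5,"yaw":0},
    {"dx":0,"dy":0,"dz":1.2,"yaw":0},
    {"dx":0,"dy":0,"dz":0.8,"yaw":0},
    {"dx":0,"dy":0,"dz":0.5,"yaw":0},
    {"dx":0,"dy":0,"dz":0.2,"yaw":0},
    {"dx":0,"dy":0,"dz":0,"yaw":0}
  ]
}}

```text
time_s: 7.02
tool_pos: [0.4407, 0.3023, 0.0131]
ee_rot: [[-0.995, -0.096, 0.0], [-0.096, 0.995, 0.0], [-0.0, 0.0, -1.0]]
contact_force: [0.1, 0.3, -1.7]
width: 0.534
grip_force: 62.9
```

Request:
{"op": "play_rows", "data": {
  "plan": [
    {"dx":0,"dy":0,"dz":0.12,"yaw":0},
    {"dx":0,"dy":0,"dz":0,"yaw":0}
  ]
}}

```text
time_s: 7.28
tool_pos: [0.4407, 0.3023, 0.0121]
ee_rot: [[-0.995, -0.096, 0.0], [-0.096, 0.995, 0.0], [-0.0, 0.0, -1.0]]
contact_force: [-0.2, -0.2, -2.5]
width: 0.538
grip_force: 62.9
```

Request:
{"op": "play_rows", "data": {
  "plan": [
    {"dx":0,"dy":0,"dz":0,"yaw":0},
    {"dx":0,"dy":0,"dz":0,"yaw":0},
    {"dx":0,"dy":0,"dz":-1.5,"yaw":0},
    {"dx":0,"dy":0,"dz":-4,"yaw":0},
    {"dx":0,"dy":0,"dz":-5.5,"yaw":0}
  ],
  "claw": 0.7
}}

```text
time_s: 7.9
tool_pos: [0.4398, 0.3018, 0.123]
ee_rot: [[-0.995, -0.096, -0.002], [-0.096, 0.995, -0.001], [0.002, -0.001, -1.0]]
contact_force: [1.3, 0.2, -0.5]
width: 0.701
grip_force: 0.0
```

Run:
```python
from m import *
import go
go.st();n='scene';im,d=grab(n);P=cloud(n,d);m=(np.hypot(P[...,0]-.441,P[...,1]-.301)<.035)&(im.min(2)>95)&(P[...,2]>.012)&(d>0)
print(np.histogram(P[m][:,2],np.arange(.01,.08,.004)))
print('cam',camfit(n,im,d,(.68,-.081)))
# angle with top face only, tight z
go.rows([(682,-84,100,161),(None,None,60,None)])
```

```text
7.9 [439.8 301.8 123. ] th -174.5 w 0.701 gf 0.0 F [ 1.3  0.2 -0.5]
(array([ 6, 10,  9, 19, 58,  9,  5,  8,  8,  8,  6, 10,  4, 15,  0,  0,  0]), array([0.01 , 0.014, 0.018, 0.022, 0.026, 0.03 , 0.034, 0.038, 0.042,
       0.046, 0.05 , 0.054, 0.058, 0.062, 0.066, 0.07 , 0.074, 0.078]))
cam (array([685.2, -87.4, -20.2]), np.float64(49.9))
[{"dx": -2.49, "dy": -5.12, "dz": 0.39, "yaw": 3.1}, {"dx": -2.76, "dy": -4.98, "dz": 0.39, "yaw": 3.1}, {"dx": -3.02, "dy": -4.82, "dz": 0.39, "yaw": 3.1}, {"dx": -3.27, "dy": -4.65, "dz": 0.39, "yaw": 3.1}, {"dx": -3.52, "dy": -4.47, "dz": 0.39, "yaw": 3.1}, {"dx": -3.75, "dy": -4.28, "dz": 0.39, "yaw": 3.1}, {"dx": -3.98, "dy": -4.07, "dz": 0.39, "yaw": 3.1}, {"dx": -4.19, "dy": -3.85, "dz": 0.39, "yaw": 3.1}]
[{"dx": 0.0, "dy": 0.0, "dz": 4.0, "yaw": 0.0}]
```

Request:
{"op": "play_rows", "data": {
  "plan": [
    {"dx":-2.49,"dy":-5.12,"dz":0.4,"yaw":3.1},
    {"dx":-2.76,"dy":-4.98,"dz":0.4,"yaw":3.1},
    {"dx":-3.02,"dy":-4.82,"dz":0.4,"yaw":3.1},
    {"dx":-3.27,"dy":-4.65,"dz":0.4,"yaw":3.1},
    {"dx":-3.52,"dy":-4.47,"dz":0.4,"yaw":3.1},
    {"dx":-3.75,"dy":-4.28,"dz":0.4,"yaw":3.1},
    {"dx":-3.98,"dy":-4.07,"dz":0.4,"yaw":3.1},
    {"dx":-4.1,"dy":-3.8,"dz":0.4,"yaw":3.1}
  ],
  "claw": 0.8
}}

```text
time_s: 8.95
tool_pos: [0.6778, -0.0877, 0.091]
ee_rot: [[-0.943, 0.332, 0.002], [0.332, 0.943, -0.0], [-0.002, 0.001, -1.0]]
contact_force: [0.1, 1.4, 0.8]
width: 0.803
grip_force: 0.0
```

Request:
{"op": "play_rows", "data": {
  "plan": [
    {"dx":0,"dy":0,"dz":3.5,"yaw":0},
    {"dx":0,"dy":0,"dz":0,"yaw":0},
    {"dx":0,"dy":0,"dz":0,"yaw":0}
  ]
}}

```text
time_s: 9.32
tool_pos: [0.6768, -0.0854, 0.0561]
ee_rot: [[-0.944, 0.33, 0.001], [0.33, 0.944, -0.0], [-0.001, 0.0, -1.0]]
contact_force: [-0.6, -0.1, 0.8]
width: 0.8
grip_force: 0.0
```

Run:
```python
import go
go.st();go.rows([(680.5,-83.3,30,160.8),(None,None,6,None)])
go.st()
```

```text
9.32 [676.8 -85.4  56.1] th 160.8 w 0.8 gf 0.0 F [-0.6 -0.1  0.8]
[{"dx": -0.28, "dy": 0.32, "dz": 2.61, "yaw": -0.0}, {"dx": 0.0, "dy": 0.0, "dz": 2.4, "yaw": 0.0}]
9.32 [676.8 -85.4  56.1] th 160.8 w 0.8 gf 0.0 F [-0.6 -0.1  0.8]
```

Request:
{"op": "play_rows", "data": {
  "plan": [
    {"dx":-0.28,"dy":0.3,"dz":1.3,"yaw":0},
    {"dx":0,"dy":0,"dz":1.8,"yaw":0},
    {"dx":0,"dy":0,"dz":1.8,"yaw":0},
    {"dx":0,"dy":0,"dz":0,"yaw":0}
  ]
}}

```text
time_s: 9.82
tool_pos: [0.6782, -0.0834, 0.0032]
ee_rot: [[-0.944, 0.33, -0.005], [0.33, 0.944, 0.001], [0.005, -0.001, -1.0]]
contact_force: [-0.5, -0.0, -1.0]
width: 0.796
grip_force: 0.0
```

Request:
{"op": "play_rows", "data": {
  "plan": [
    {"dx":0,"dy":0,"dz":0,"yaw":0},
    {"dx":0,"dy":0,"dz":0,"yaw":0},
    {"dx":0,"dy":0,"dz":0,"yaw":0},
    {"dx":0,"dy":0,"dz":0,"yaw":0},
    {"dx":0,"dy":0,"dz":0,"yaw":0}
  ],
  "claw": 0
}}

```text
time_s: 10.45
tool_pos: [0.6807, -0.0841, 0.0065]
ee_rot: [[-0.944, 0.33, 0.001], [0.33, 0.944, -0.0], [-0.001, 0.0, -1.0]]
contact_force: [-0.8, 1.1, 2.7]
width: 0.539
grip_force: 62.0
```

Run:
```python
import go
go.st();go.rows([(None,None,130,None),(440.5,302,130,185.4)])
```

```text
10.45 [680.7 -84.1   6.5] th 160.7 w 0.539 gf 62.0 F [-0.8  1.1  2.7]
[{"dx": 0.0, "dy": 0.0, "dz": -4.12, "yaw": 0.0}, {"dx": 0.0, "dy": 0.0, "dz": -4.12, "yaw": 0.0}, {"dx": 0.0, "dy": 0.0, "dz": -4.12, "yaw": 0.0}, {"dx": 4.43, "dy": 3.56, "dz": -0.0, "yaw": -3.1}, {"dx": 4.23, "dy": 3.8, "dz": -0.0, "yaw": -3.1}, {"dx": 4.02, "dy": 4.02, "dz": -0.0, "yaw": -3.1}, {"dx": 3.8, "dy": 4.23, "dz": -0.0, "yaw": -3.1}, {"dx": 3.56, "dy": 4.43, "dz": -0.0, "yaw": -3.1}]
[{"dx": 3.32, "dy": 4.61, "dz": -0.0, "yaw": -3.1}, {"dx": 3.07, "dy": 4.78, "dz": -0.0, "yaw": -3.1}, {"dx": 2.81, "dy": 4.94, "dz": -0.0, "yaw": -3.1}]
```

Request:
{"op": "play_rows", "data": {
  "plan": [
    {"dx":0,"dy":0,"dz":-4.1,"yaw":0},
    {"dx":0,"dy":0,"dz":-4.1,"yaw":0},
    {"dx":0,"dy":0,"dz":-4.1,"yaw":0},
    {"dx":4.43,"dy":3.56,"dz":0,"yaw":-3.1},
    {"dx":4.23,"dy":3.8,"dz":0,"yaw":-3.1},
    {"dx":4.02,"dy":4.02,"dz":0,"yaw":-3.1},
    {"dx":3.8,"dy":4.23,"dz":0,"yaw":-3.1},
    {"dx":3.56,"dy":4.43,"dz":0,"yaw":-3.1}
  ]
}}

```text
time_s: 11.45
tool_pos: [0.5282, 0.1585, 0.1283]
ee_rot: [[-0.998, 0.065, -0.001], [0.065, 0.998, -0.0], [0.001, -0.0, -1.0]]
contact_force: [0.0, 0.7, -3.1]
width: 0.538
grip_force: 62.6
```

Request:
{"op": "play_rows", "data": {
  "plan": [
    {"dx":3.32,"dy":4.61,"dz":0,"yaw":-3.1},
    {"dx":3.07,"dy":4.78,"dz":0,"yaw":-3.1},
    {"dx":2.81,"dy":4.94,"dz":0,"yaw":-3.1},
    {"dx":0,"dy":0,"dz":0,"yaw":0},
    {"dx":0,"dy":0,"dz":0,"yaw":0}
  ]
}}

```text
time_s: 12.08
tool_pos: [0.4393, 0.3015, 0.1285]
ee_rot: [[-0.995, -0.097, -0.0], [-0.097, 0.995, -0.001], [0.0, -0.001, -1.0]]
contact_force: [0.2, 0.7, -2.8]
width: 0.538
grip_force: 62.7
```

Run:
```python
from m import *
import go
go.st();n='scene'
P=np.array(r.get_state()['tool_pos']);zr=P[2]-.0065;c=(.441,.3015)
crops('cam1.png',[('scene',np.r_[P[:2],.09]),('top',np.r_[P[:2],.1])])
A=[];B=[]
for k in range(3):
    im,d=grab(n);Q=cloud(n,d);hc=np.hypot(Q[...,0]-c[0],Q[...,1]-c[1])
    A.append(Q[(d>0)&(hc<.025)&(Q[...,2]>.033)&(Q[...,2]<.054)][:,:2]*1000)
    B.append(Q[(d>0)&(hc<.06)&(Q[...,2]>zr+.002)&(Q[...,2]<zr+.022)&(im.min(2)>95)]*1000)
a=np.vstack(A);b=np.vstack(B);np.save('b.npy',b)
po=least_squares(lambda p:D12(*loc(a,p,5.4)),[441,301.5],loss='soft_l1').x
print('post',po,abs(D12(*loc(a,po,5.4))).mean(),len(a),len(b))
po3=least_squares(lambda p:D12(*loc(a,p[:2],p[2])),[441,301.5,5.4],loss='soft_l1').x;print('post free yaw',po3)
def f(p,w=b[:,:2]):
    x,y=loc(w,p[:2],p[2]);o=np.minimum(np.hypot(x,y)-24,np.hypot(x-np.clip(x,-36,0),y)-14)
    i=-np.maximum(np.hypot(x,y)-14,x-6)  # bore wall
    return np.where(abs(o)<abs(i),o,i)
for a0 in(0,6,12):
    s=least_squares(f,[441,301.5,a0],loss='soft_l1');print('cam',np.round(s.x,2),round(s.cost,1),abs(f(s.x)).mean())
# outer surface only (front wall)
t=b[:,2];print(np.histogram(t,8))
go.st()
```

```text
12.07 [439.3 301.5 128.5] th -174.4 w 0.538 gf 62.7 F [ 0.2  0.7 -2.8]
post [441.32622144 301.58637582] 0.8184098714579399 160 224
post free yaw [441.32561616 301.58534642   5.842833  ]
cam [440.94 301.18 -10.42] 228.6 1.5633881007709272
cam [440.94 301.18 -10.42] 228.6 1.5633881090057602
cam [440.94 301.18 -10.42] 228.6 1.5633881072459166
(array([24, 19, 23, 14, 28, 40, 29, 47]), array([124.528606  , 126.96195722, 129.39530845, 131.82865967,
       134.2620109 , 136.69536212, 139.12871335, 141.56206457,
       143.9954158 ]))
12.32 [440.2 300.8 128.8] th -174.6 w 0.54 gf 62.7 F [ 0.8  0.3 -3. ]
```

View pics/cam1.png

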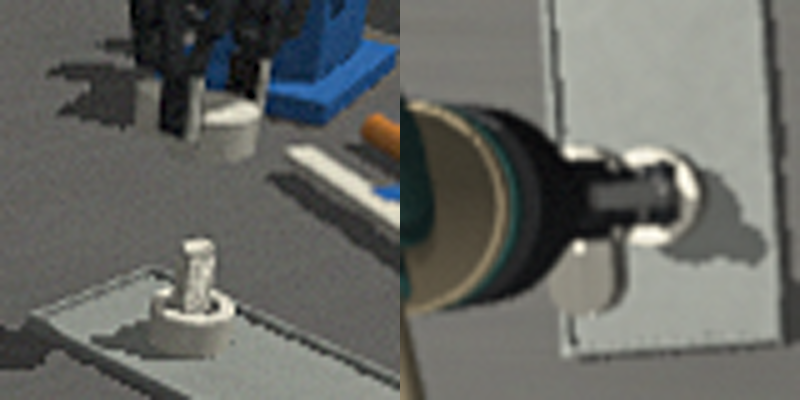

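Run:
```python
from m import *
import go
n='top';im,d=grab(n);P=cloud(n,d);z0=r.get_state()['tool_pos'][2]-.0065
m=(d>0)&(np.hypot(P[...,0]-.441,P[...,1]-.301)<.07)&(P[...,2]>z0)&(P[...,2]<z0+.034)&(im.min(2)>110)
print(np.round(np.percentile(P[m][:,2],[5,25,50,75,95]),4))
w=P[m]*1000;print(m.sum())
L=w[w[:,0]<428];print('lobe',len(L),cv2.minAreaRect(L[:,:2].astype(np.float32)))
H=w[w[:,0]>=428];print('hub',len(H),H.min(0),H.max(0))
vu=np.argwhere(m);v0,u0=vu.min(0);v1,u1=vu.max(0)
for v in range(v0,v1+1): print(v,''.join('#' if m[v,u] else '.' for u in range(u0,u1+1)), np.round(w[(vu[:,0]==v)][:,0].mean(),0))
# edges of lobe rows
for v in range(v0,v1+1):
    q=vu[(vu[:,0]==v)]; 
    if len(q): a=plane(n,[(q[:,1].min()-.5,v),(q[:,1].max()+.5,v)],z0+.024);print(v,np.round(a.ravel(),1))
```

```text
[0.1295 0.1446 0.1459 0.1471 0.1488]
165
lobe 148 ((411.04217529296875, 295.11016845703125), (27.398235321044922, 36.21407699584961), 83.88550567626953)
hub 17 [429.71806166 278.43887831 127.5365646 ] [464.36670213 303.54367771 151.01688863]
207 ....####.......... 464.0
208 ...#######........ 462.0
209 ....###.......#... 460.0
210 ...............#.. 458.0
211 .................. nan
212 .................. nan
213 .................. nan
214 .................. nan
215 .................. nan
216 .................. nan
217 .................. nan
218 .................. nan
219 .................. nan
220 .................. nan
221 .................. nan
222 .................. nan
223 .................# 430.0
224 ................#. 428.0
225 ...............#.. 425.0
226 ...........#...#.. 423.0
227 .....#######...#.. 421.0
228 ....########...#.. 419.0
229 ...#########...#.. 417.0
230 ..##########...... 415.0
231 .###########...... 413.0
232 .###########...... 410.0
233 ############...... 408.0
234 ############...... 406.0
235 ############...#.. 404.0
236 ############...#.. 402.0
237 .###########...... 400.0
238 .##########....... 397.0
239 ..#########....... 395.0
240 ....#####......... 393.0
207 [464.1 303.4 464.2 294.7]
208 [461.9 305.5 462.2 290.3]
209 [459.8 303.2 460.2 279.4]
210 [458.1 279.3 458.1 277.1]
223 [430.2 274.1 430.3 272. ]
224 [428.  276.2 428.1 274.1]
225 [425.8 278.3 425.9 276.2]
226 [423.5 286.9 423.7 276.1]
227 [421.1 299.9 421.6 276.1]
228 [418.9 302.  419.4 276. ]
229 [416.7 304.1 417.3 275.9]
230 [414.5 306.2 415.  284.5]
231 [412.3 308.3 412.8 284.5]
232 [410.2 308.2 410.7 284.4]
233 [408.  310.3 408.5 284.3]
234 [405.8 310.3 406.4 284.3]
235 [403.7 310.2 404.4 275.5]
236 [401.5 310.1 402.3 275.5]
237 [399.4 307.9 399.9 284.1]
238 [397.3 307.8 397.8 286.2]
239 [395.2 305.6 395.6 286.1]
240 [393.1 301.2 393.4 290.4]<stdin>:10: RuntimeWarning: Mean of empty slice.
  ret = ret.dtype.type(ret / rcount)
```

Run:
```python
from m import *
b=np.load('b.npy')
def f(p,w,A):
    x,y=loc(w,p[:2],A);o=np.minimum(np.hypot(x,y)-24,np.hypot(x-np.clip(x,-36,0),y)-14)
    i=-np.maximum(np.hypot(x,y)-14,x-6)
    return np.where(abs(o)<abs(i),o,i)
for A in(2,5.4,9):
  for w in (b[:,:2],b[(b[:,1]<305)][:,:2]):
    s=least_squares(f,[441,301.5],loss='soft_l1',args=(w,A));print(A,np.round(s.x,2),round(s.cost/len(w),2),len(w))
```

```text
2 [441.   301.34] 1.08 224
2 [440.44 299.86] 1.11 151
5.4 [441.   301.41] 1.09 224
5.4 [440.5  300.12] 1.14 151
9 [441.01 301.48] 1.12 224
9 [440.43 299.56] 1.16 151
```

Held cam: lobe centreline at about 5° (tray 5.4°) and bore within about 0.7 mm of the post. I make a small shift and descend with force checks.

Request:
{"op": "play_rows", "data": {
  "plan": [
    {"dx":-0.04,"dy":0.06,"dz":2.0,"yaw":0},
    {"dx":0,"dy":0,"dz":2.0,"yaw":0},
    {"dx":0,"dy":0,"dz":1.2,"yaw":0},
    {"dx":0,"dy":0,"dz":0.6,"yaw":0},
    {"dx":0,"dy":0,"dz":0.3,"yaw":0},
    {"dx":0,"dy":0,"dz":0,"yaw":0}
  ]
}}

```text
time_s: 13.12
tool_pos: [0.4402, 0.3026, 0.0682]
ee_rot: [[-0.995, -0.096, 0.001], [-0.096, 0.995, 0.0], [-0.001, 0.0, -1.0]]
contact_force: [-0.0, 0.7, -3.0]
width: 0.538
grip_force: 62.7
```

Request:
{"op": "play_rows", "data": {
  "plan": [
    {"dx":0,"dy":0,"dz":0.3,"yaw":0},
    {"dx":0,"dy":0,"dz":0.3,"yaw":0},
    {"dx":0,"dy":0,"dz":0.2,"yaw":0}
  ]
}}

```text
time_s: 13.5
tool_pos: [0.4398, 0.3025, 0.0598]
ee_rot: [[-0.995, -0.096, -0.0], [-0.096, 0.995, 0.0], [0.0, 0.0, -1.0]]
contact_force: [-0.9, 0.4, -2.6]
width: 0.54
grip_force: 62.7
```

Request:
{"op": "play_rows", "data": {
  "plan": [
    {"dx":0,"dy":0,"dz":0.6,"yaw":0},
    {"dx":0,"dy":0,"dz":0.6,"yaw":0},
    {"dx":0,"dy":0,"dz":0.6,"yaw":0},
    {"dx":0,"dy":0,"dz":0.4,"yaw":0},
    {"dx":0,"dy":0,"dz":0.2,"yaw":0},
    {"dx":0,"dy":0,"dz":0,"yaw":0}
  ]
}}

```text
time_s: 14.25
tool_pos: [0.4399, 0.3025, 0.0358]
ee_rot: [[-0.995, -0.096, -0.0], [-0.096, 0.995, -0.0], [0.0, -0.0, -1.0]]
contact_force: [0.1, -0.4, -3.0]
width: 0.541
grip_force: 62.7
```

Request:
{"op": "play_rows", "data": {
  "plan": [
    {"dx":0,"dy":0,"dz":0.1,"yaw":0},
    {"dx":0,"dy":0,"dz":0,"yaw":0}
  ]
}}

```text
time_s: 14.5
tool_pos: [0.44, 0.3025, 0.035]
ee_rot: [[-0.995, -0.096, 0.0], [-0.096, 0.995, 0.0], [-0.0, 0.0, -1.0]]
contact_force: [-0.3, 0.2, -2.8]
width: 0.542
grip_force: 62.7
```

Request:
{"op": "play_rows", "data": {
  "plan": [
    {"dx":0,"dy":0,"dz":0,"yaw":0},
    {"dx":0,"dy":0,"dz":0,"yaw":0},
    {"dx":0,"dy":0,"dz":-1.5,"yaw":0},
    {"dx":0,"dy":0,"dz":-4,"yaw":0},
    {"dx":0,"dy":0,"dz":-4,"yaw":0}
  ],
  "claw": 0.7
}}

```text
time_s: 15.12
tool_pos: [0.44, 0.3025, 0.1319]
ee_rot: [[-0.995, -0.096, 0.001], [-0.096, 0.995, 0.0], [-0.001, 0.0, -1.0]]
contact_force: [0.6, 1.1, -0.3]
width: 0.703
grip_force: 0.0
```

Run:
```python
from m import *
import go
go.st();n='scene';im,d=grab(n);P=cloud(n,d);m=(np.hypot(P[...,0]-.441,P[...,1]-.301)<.06)&(im.min(2)>95)&(P[...,2]>.012)&(d>0)
print(np.histogram(P[m][:,2],np.arange(.01,.08,.004)))
z=np.load('top0.npz');P=cloud('top',z['d'])
# square tube, legs fits from start top image
for nm,c,h,sd,p in(('sq',(.546,.081),.05,rect(-20,20,-20,20),[546,81,-5]),('legA',(.433,-.0855),.05,rect(-25,25,-4,4),[433,-85.5,15]),('legB',(.4207,.054),.05,rect(-25,25,-4,4),[420.7,54,-24])):
    near=np.hypot(P[...,0]-c[0],P[...,1]-c[1])<.04;mm=ndimage.binary_fill_holes(near&(P[...,2]>h-.006))
    print(nm,fit('top',mm,near,h,sd,[p]))
go.rows([(546,80.5,100,174.5)])
crops('cam2.png',[('scene',[.441,.301,.04]),('top',[.441,.301,.04])])
```

```text
15.12 [440.  302.5 131.9] th -174.5 w 0.703 gf 0.0 F [ 0.6  1.1 -0.3]
(array([  3,  13,   9,  14,  16,   7,   5,  11,   8,  13, 113,  10,   6,
        15,   1,   0,   0]), array([0.01 , 0.014, 0.018, 0.022, 0.026, 0.03 , 0.034, 0.038, 0.042,
       0.046, 0.05 , 0.054, 0.058, 0.062, 0.066, 0.07 , 0.074, 0.078]))
sq (array([545.7,  81.2,  -5.9]), np.float64(11.2), 286)
legA (array([433.3, -85.1,  15.7]), np.float64(8.7), 78)
legB (array([421. ,  54. , -23.8]), np.float64(8.1), 74)
[{"dx": -1.62, "dy": -4.65, "dz": 0.75, "yaw": 2.2}, {"dx": -1.79, "dy": -4.59, "dz": 0.75, "yaw": 2.2}, {"dx": -1.97, "dy": -4.51, "dz": 0.75, "yaw": 2.2}, {"dx": -2.14, "dy": -4.43, "dz": 0.75, "yaw": 2.2}, {"dx": -2.31, "dy": -4.35, "dz": 0.75, "yaw": 2.2}]
```

View pics/cam2.png

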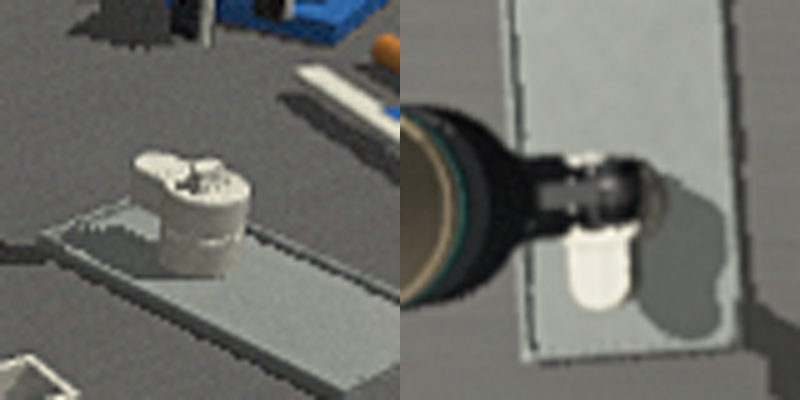

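The cam sits flush on the ring at scene (205,200), with its lobe pointing away from the empty end. Next is the square tube.

Request:
{"op": "play_rows", "data": {
  "plan": [
    {"dx":-1.62,"dy":-4.65,"dz":0.75,"yaw":2.3},
    {"dx":-1.79,"dy":-4.59,"dz":0.75,"yaw":2.3},
    {"dx":-1.97,"dy":-4.51,"dz":0.75,"yaw":2.3},
    {"dx":-2.14,"dy":-4.43,"dz":0.75,"yaw":2.3},
    {"dx":-2.31,"dy":-4.35,"dz":0.75,"yaw":2.3},
    {"dx":0,"dy":0,"dz":0,"yaw":0},
    {"dx":0,"dy":0,"dz":0,"yaw":0}
  ],
  "claw": 0.75
}}

```text
time_s: 16.15
tool_pos: [0.541, 0.0787, 0.0918]
ee_rot: [[-0.994, 0.105, -0.002], [0.105, 0.994, 0.001], [0.002, 0.0, -1.0]]
contact_force: [-0.8, -0.2, 0.1]
width: 0.749
grip_force: 0.0
```

```bash
python3 go.py '[(546,80.8,50,174.1),(None,None,24,None)]'
```

```text
16.15 [541.   78.7  91.8] th 174.0 w 0.749 gf 0.0 F [-0.8 -0.2  0.1]
[{"dx": -0.47, "dy": 0.26, "dz": 4.18, "yaw": -0.1}, {"dx": 0.0, "dy": 0.0, "dz": 2.6, "yaw": 0.0}]
```

Request:
{"op": "play_rows", "data": {
  "plan": [
    {"dx":-0.47,"dy":0.26,"dz":2.5,"yaw":0},
    {"dx":0,"dy":0,"dz":2.5,"yaw":0},
    {"dx":0,"dy":0,"dz":1.8,"yaw":0},
    {"dx":0,"dy":0,"dz":0,"yaw":0}
  ]
}}

```text
time_s: 16.65
tool_pos: [0.5448, 0.082, 0.0233]
ee_rot: [[-0.995, 0.102, -0.004], [0.102, 0.995, 0.0], [0.004, -0.0, -1.0]]
contact_force: [0.2, 0.4, 0.5]
width: 0.75
grip_force: 0.0
```

Request:
{"op": "play_rows", "data": {
  "plan": [
    {"dx":0,"dy":0,"dz":0,"yaw":0},
    {"dx":0,"dy":0,"dz":0,"yaw":0},
    {"dx":0,"dy":0,"dz":0,"yaw":0},
    {"dx":0,"dy":0,"dz":0,"yaw":0},
    {"dx":0,"dy":0,"dz":0,"yaw":0}
  ],
  "claw": 0
}}

```text
time_s: 17.27
tool_pos: [0.5477, 0.081, 0.0256]
ee_rot: [[-0.995, 0.104, 0.002], [0.104, 0.995, 0.001], [-0.002, 0.001, -1.0]]
contact_force: [-0.5, 2.0, 6.6]
width: 0.454
grip_force: 61.8
```

```bash
python3 go.py '[(None,None,130,None),(501,-304,130,180)]'
```

```text
17.27 [547.7  81.   25.6] th 174.0 w 0.454 gf 61.8 F [-0.5  2.   6.6]
[{"dx": 0.0, "dy": 0.0, "dz": -5.22, "yaw": 0.0}, {"dx": 0.0, "dy": 0.0, "dz": -5.22, "yaw": 0.0}, {"dx": 0.09, "dy": -5.54, "dz": -0.0, "yaw": -0.9}, {"dx": 0.17, "dy": -5.54, "dz": -0.0, "yaw": -0.9}, {"dx": 0.26, "dy": -5.53, "dz": -0.0, "yaw": -0.9}, {"dx": 0.34, "dy": -5.53, "dz": -0.0, "yaw": -0.9}, {"dx": 0.42, "dy": -5.52, "dz": -0.0, "yaw": -0.9}, {"dx": 0.5, "dy": -5.52, "dz": -0.0, "yaw": -0.9}]
[{"dx": 0.59, "dy": -5.51, "dz": -0.0, "yaw": -0.9}]
```

Request:
{"op": "play_rows", "data": {
  "plan": [
    {"dx":0,"dy":0,"dz":-5.0,"yaw":0},
    {"dx":0,"dy":0,"dz":-4.0,"yaw":0},
    {"dx":0.09,"dy":-5.54,"dz":0,"yaw":-0.9},
    {"dx":0.17,"dy":-5.54,"dz":0,"yaw":-0.9},
    {"dx":0.26,"dy":-5.53,"dz":0,"yaw":-0.9},
    {"dx":0.34,"dy":-5.53,"dz":0,"yaw":-0.9},
    {"dx":0.42,"dy":-5.52,"dz":0,"yaw":-0.9},
    {"dx":0.5,"dy":-5.52,"dz":0,"yaw":-0.9}
  ]
}}

```text
time_s: 18.27
tool_pos: [0.5065, -0.2511, 0.1139]
ee_rot: [[-1.0, 0.01, -0.001], [0.01, 1.0, 0.001], [0.001, 0.001, -1.0]]
contact_force: [0.3, -0.0, -2.3]
width: 0.456
grip_force: 61.8
```

Request:
{"op": "play_rows", "data": {
  "plan": [
    {"dx":0.59,"dy":-5.51,"dz":0,"yaw":-0.9},
    {"dx":0,"dy":0,"dz":3.0,"yaw":0},
    {"dx":0,"dy":0,"dz":2.5,"yaw":0},
    {"dx":0,"dy":0,"dz":1.5,"yaw":0},
    {"dx":0,"dy":0,"dz":0,"yaw":0},
    {"dx":0,"dy":0,"dz":0,"yaw":0}
  ]
}}

```text
time_s: 19.02
tool_pos: [0.5018, -0.3048, 0.0451]
ee_rot: [[-1.0, -0.006, 0.001], [-0.006, 1.0, -0.001], [-0.001, -0.001, -1.0]]
contact_force: [0.1, 0.1, -2.2]
width: 0.462
grip_force: 61.9
```

```bash
python3 go.py '[(501,-304,30,180)]'
```

```text
19.02 [ 501.8 -304.8   45.1] th -179.7 w 0.462 gf 61.9 F [ 0.1  0.1 -2.2]
[{"dx": 0.08, "dy": 0.08, "dz": 1.51, "yaw": 0.3}]
```

Request:
{"op": "play_rows", "data": {
  "plan": [
    {"dx":0,"dy":0,"dz":0.8,"yaw":0},
    {"dx":0,"dy":0,"dz":0.5,"yaw":0},
    {"dx":0,"dy":0,"dz":0.2,"yaw":0},
    {"dx":0,"dy":0,"dz":0,"yaw":0},
    {"dx":0,"dy":0,"dz":0,"yaw":0}
  ]
}}

```text
time_s: 19.65
tool_pos: [0.5009, -0.3043, 0.0297]
ee_rot: [[-1.0, -0.006, -0.0], [-0.006, 1.0, 0.0], [0.0, 0.0, -1.0]]
contact_force: [-2.1, 1.6, 1.3]
width: 0.455
grip_force: 62.3
```

Request:
{"op": "play_rows", "data": {
  "plan": [
    {"dx":0,"dy":0,"dz":0,"yaw":0},
    {"dx":0,"dy":0,"dz":0,"yaw":0},
    {"dx":0,"dy":0,"dz":-1.5,"yaw":0},
    {"dx":0,"dy":0,"dz":-4,"yaw":0},
    {"dx":0,"dy":0,"dz":-4,"yaw":0}
  ],
  "claw": 0.62
}}

```text
time_s: 20.27
tool_pos: [0.5012, -0.3047, 0.1262]
ee_rot: [[-1.0, -0.006, 0.001], [-0.006, 1.0, -0.0], [-0.001, -0.0, -1.0]]
contact_force: [0.6, -0.0, -0.1]
width: 0.62
grip_force: 0.0
```

```bash
python3 go.py '[(433.3,-85.3,100,195.7)]'
```

```text
20.27 [ 501.2 -304.7  126.2] th -179.7 w 0.62 gf 0.0 F [ 0.6 -0.  -0.1]
[{"dx": 1.67, "dy": 5.49, "dz": 0.66, "yaw": -3.8}, {"dx": 1.3, "dy": 5.59, "dz": 0.66, "yaw": -3.8}, {"dx": 0.92, "dy": 5.67, "dz": 0.66, "yaw": -3.8}, {"dx": 0.54, "dy": 5.72, "dz": 0.66, "yaw": -3.8}]
```

Request:
{"op": "play_rows", "data": {
  "plan": [
    {"dx":1.67,"dy":5.49,"dz":0.5,"yaw":-3.8},
    {"dx":1.3,"dy":5.59,"dz":0.5,"yaw":-3.8},
    {"dx":0.92,"dy":5.67,"dz":0.5,"yaw":-3.8},
    {"dx":0.54,"dy":5.72,"dz":0.5,"yaw":-3.8},
    {"dx":0,"dy":0,"dz":0,"yaw":0},
    {"dx":0,"dy":0,"dz":0,"yaw":0},
    {"dx":0,"dy":0,"dz":0,"yaw":0}
  ],
  "claw": 0.4
}}

```text
time_s: 21.15
tool_pos: [0.4346, -0.0865, 0.105]
ee_rot: [[-0.964, -0.266, 0.002], [-0.266, 0.964, -0.001], [-0.002, -0.001, -1.0]]
contact_force: [-0.3, -0.4, -0.0]
width: 0.401
grip_force: 0.0
```

```bash
python3 go.py '[(433.5,-85.3,50,195.7),(None,None,22,None)]'
```

```text
21.15 [434.6 -86.5 105. ] th -164.6 w 0.401 gf 0.0 F [-0.3 -0.4 -0. ]
[{"dx": 0.07, "dy": 0.14, "dz": 5.5, "yaw": -0.3}, {"dx": -0.0, "dy": 0.0, "dz": 2.8, "yaw": 0.0}]
```

Request:
{"op": "play_rows", "data": {
  "plan": [
    {"dx":0.07,"dy":0.14,"dz":3.0,"yaw":-0.3},
    {"dx":0,"dy":0,"dz":3.0,"yaw":0},
    {"dx":0,"dy":0,"dz":1.5,"yaw":0},
    {"dx":0,"dy":0,"dz":0.7,"yaw":0},
    {"dx":0,"dy":0,"dz":0,"yaw":0}
  ]
}}

```text
time_s: 21.78
tool_pos: [0.4325, -0.0847, 0.0222]
ee_rot: [[-0.962, -0.271, -0.0], [-0.271, 0.962, 0.0], [0.0, 0.0, -1.0]]
contact_force: [-0.4, 0.2, -0.2]
width: 0.401
grip_force: 0.0
```

Request:
{"op": "play_rows", "data": {
  "plan": [
    {"dx":0,"dy":0,"dz":0,"yaw":0},
    {"dx":0,"dy":0,"dz":0,"yaw":0},
    {"dx":0,"dy":0,"dz":0,"yaw":0},
    {"dx":0,"dy":0,"dz":0,"yaw":0},
    {"dx":0,"dy":0,"dz":0,"yaw":0}
  ],
  "claw": 0,
  "grip_force": 80
}}

```text
time_s: 22.4
tool_pos: [0.4331, -0.0845, 0.0233]
ee_rot: [[-0.962, -0.273, 0.002], [-0.273, 0.962, -0.001], [-0.002, -0.002, -1.0]]
contact_force: [0.6, -1.5, 7.6]
width: 0.075
grip_force: 79.1
```

```bash
python3 go.py '[(None,None,110,None),(430,-325,110,180)]'
```

```text
22.4 [433.1 -84.5  23.3] th -164.2 w 0.075 gf 79.1 F [ 0.6 -1.5  7.6]
[{"dx": -0.0, "dy": 0.0, "dz": -4.34, "yaw": 0.0}, {"dx": -0.0, "dy": 0.0, "dz": -4.34, "yaw": 0.0}, {"dx": 1.37, "dy": -4.61, "dz": -0.0, "yaw": 3.2}, {"dx": 1.12, "dy": -4.68, "dz": -0.0, "yaw": 3.2}, {"dx": 0.86, "dy": -4.73, "dz": -0.0, "yaw": 3.2}, {"dx": 0.59, "dy": -4.77, "dz": -0.0, "yaw": 3.2}, {"dx": 0.33, "dy": -4.8, "dz": -0.0, "yaw": 3.2}]
```

Request:
{"op": "play_rows", "data": {
  "plan": [
    {"dx":0,"dy":0,"dz":-4.0,"yaw":0},
    {"dx":0,"dy":0,"dz":-4.0,"yaw":0},
    {"dx":1.37,"dy":-4.61,"dz":0,"yaw":3.2},
    {"dx":1.12,"dy":-4.68,"dz":0,"yaw":3.2},
    {"dx":0.86,"dy":-4.73,"dz":0,"yaw":3.2},
    {"dx":0.59,"dy":-4.77,"dz":0,"yaw":3.2},
    {"dx":0.33,"dy":-4.8,"dz":0,"yaw":3.2},
    {"dx":0,"dy":0,"dz":2.0,"yaw":0}
  ]
}}

```text
time_s: 23.4
tool_pos: [0.43, -0.3291, 0.083]
ee_rot: [[-1.0, 0.007, 0.004], [0.007, 1.0, -0.005], [-0.004, -0.005, -1.0]]
contact_force: [0.3, 0.3, -3.4]
width: 0.076
grip_force: 79.4
```

Request:
{"op": "play_rows", "data": {
  "plan": [
    {"dx":0,"dy":0,"dz":2.0,"yaw":0},
    {"dx":0,"dy":0,"dz":1.5,"yaw":0},
    {"dx":0,"dy":0,"dz":0,"yaw":0},
    {"dx":0,"dy":0,"dz":0,"yaw":0}
  ]
}}

```text
time_s: 23.9
tool_pos: [0.4291, -0.3245, 0.0478]
ee_rot: [[-1.0, 0.003, 0.001], [0.003, 1.0, -0.0], [-0.001, -0.0, -1.0]]
contact_force: [0.4, -0.2, -3.0]
width: 0.079
grip_force: 79.4
```

Run:
```python
import go;from h import *
go.rows([(430,-325,27.5,180)])
crops('ang1.png',[('scene',[.45,-.31,.03]),('top',[.45,-.31,.03])]);go.st()
```

```text
[{"dx": -0.09, "dy": -0.05, "dz": 2.03, "yaw": -0.2}]
24.0 [ 429.3 -324.7   48.2] th 179.8 w 0.077 gf 79.4 F [-0.3  0.1 -3.4]
```

View pics/ang1.png

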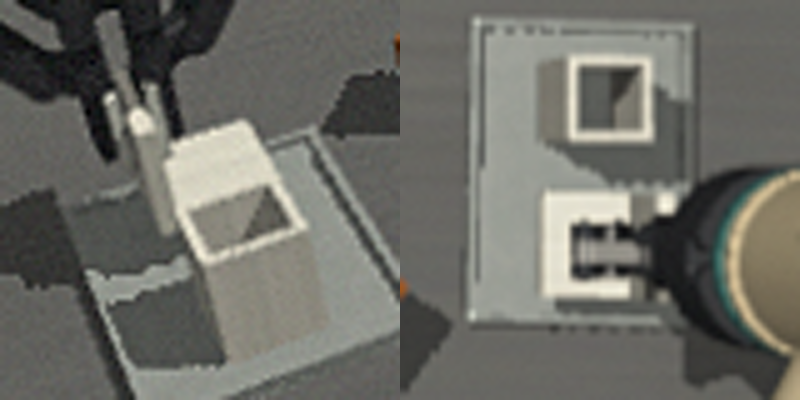

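The tube stands in the tray at top (612,98), and the angle hangs level beside it with clearance at (585,245), inside the rim. I lower it.

Request:
{"op": "play_rows", "data": {
  "plan": [
    {"dx":0,"dy":0,"dz":1.0,"yaw":0},
    {"dx":0,"dy":0,"dz":0.7,"yaw":0},
    {"dx":0,"dy":0,"dz":0.3,"yaw":0},
    {"dx":0,"dy":0,"dz":0.1,"yaw":0},
    {"dx":0,"dy":0,"dz":0,"yaw":0},
    {"dx":0,"dy":0,"dz":0,"yaw":0}
  ]
}}

```text
time_s: 24.75
tool_pos: [0.4282, -0.324, 0.0273]
ee_rot: [[-1.0, 0.003, -0.001], [0.003, 1.0, 0.001], [0.001, 0.001, -1.0]]
contact_force: [-3.7, 1.2, 6.2]
width: 0.074
grip_force: 81.0
```

Request:
{"op": "play_rows", "data": {
  "plan": [
    {"dx":0,"dy":0,"dz":0,"yaw":0},
    {"dx":0,"dy":0,"dz":0,"yaw":0},
    {"dx":0,"dy":0,"dz":-1.5,"yaw":0},
    {"dx":0,"dy":0,"dz":-4,"yaw":0},
    {"dx":0,"dy":0,"dz":-3,"yaw":0}
  ],
  "claw": 0.3
}}

```text
time_s: 25.38
tool_pos: [0.4292, -0.3249, 0.1136]
ee_rot: [[-1.0, 0.003, 0.002], [0.003, 1.0, -0.001], [-0.002, -0.001, -1.0]]
contact_force: [0.5, -0.9, 0.3]
width: 0.301
grip_force: 0.0
```

```bash
python3 go.py '[(421.2,54,100,156.2)]'
```

```text
25.38 [ 429.2 -324.9  113.6] th 179.8 w 0.301 gf 0.0 F [ 0.5 -0.9  0.3]
[{"dx": 0.13, "dy": 5.41, "dz": 0.19, "yaw": 3.4}, {"dx": 0.45, "dy": 5.4, "dz": 0.19, "yaw": 3.4}, {"dx": 0.77, "dy": 5.36, "dz": 0.19, "yaw": 3.4}, {"dx": 1.08, "dy": 5.31, "dz": 0.19, "yaw": 3.4}, {"dx": 1.39, "dy": 5.23, "dz": 0.19, "yaw": 3.4}, {"dx": 1.7, "dy": 5.14, "dz": 0.19, "yaw": 3.4}, {"dx": 2.0, "dy": 5.03, "dz": 0.19, "yaw": 3.4}]
```

Request:
{"op": "play_rows", "data": {
  "plan": [
    {"dx":0.13,"dy":5.41,"dz":0.1,"yaw":3.4},
    {"dx":0.45,"dy":5.4,"dz":0.1,"yaw":3.4},
    {"dx":0.77,"dy":5.36,"dz":0.1,"yaw":3.4},
    {"dx":1.08,"dy":5.31,"dz":0.1,"yaw":3.4},
    {"dx":1.39,"dy":5.23,"dz":0.1,"yaw":3.4},
    {"dx":1.7,"dy":5.14,"dz":0.1,"yaw":3.4},
    {"dx":2.0,"dy":5.03,"dz":0.1,"yaw":3.4},
    {"dx":0,"dy":0,"dz":0,"yaw":0}
  ],
  "claw": 0.4
}}

```text
time_s: 26.38
tool_pos: [0.4208, 0.0577, 0.1052]
ee_rot: [[-0.916, 0.401, 0.001], [0.401, 0.916, 0.001], [-0.001, 0.001, -1.0]]
contact_force: [0.7, 0.8, 1.0]
width: 0.401
grip_force: 0.0
```

Request:
{"op": "play_rows", "data": {
  "plan": [
    {"dx":0,"dy":0,"dz":0.5,"yaw":0},
    {"dx":0,"dy":0,"dz":0,"yaw":0}
  ]
}}

```text
time_s: 26.62
tool_pos: [0.4211, 0.0534, 0.0992]
ee_rot: [[-0.913, 0.408, -0.001], [0.408, 0.913, -0.0], [0.0, -0.0, -1.0]]
contact_force: [-0.4, -0.0, -0.1]
width: 0.402
grip_force: 0.0
```

```bash
python3 go.py '[(421.2,54,50,156.2),(None,None,22,None)]'
```

```text
26.62 [421.1  53.4  99.2] th 155.9 w 0.402 gf 0.0 F [-0.4 -0.  -0.1]
[{"dx": 0.01, "dy": 0.06, "dz": 4.92, "yaw": -0.3}, {"dx": 0.0, "dy": 0.0, "dz": 2.8, "yaw": 0.0}]
```

Request:
{"op": "play_rows", "data": {
  "plan": [
    {"dx":0,"dy":0.06,"dz":3.0,"yaw":-0.3},
    {"dx":0,"dy":0,"dz":2.5,"yaw":0},
    {"dx":0,"dy":0,"dz":1.5,"yaw":0},
    {"dx":0,"dy":0,"dz":0.7,"yaw":0},
    {"dx":0,"dy":0,"dz":0,"yaw":0}
  ]
}}

```text
time_s: 27.25
tool_pos: [0.4214, 0.0543, 0.0222]
ee_rot: [[-0.915, 0.403, -0.001], [0.403, 0.915, 0.0], [0.001, -0.0, -1.0]]
contact_force: [-0.7, -0.1, 0.7]
width: 0.398
grip_force: 0.0
```

Request:
{"op": "play_rows", "data": {
  "plan": [
    {"dx":0,"dy":0,"dz":0,"yaw":0},
    {"dx":0,"dy":0,"dz":0,"yaw":0},
    {"dx":0,"dy":0,"dz":0,"yaw":0},
    {"dx":0,"dy":0,"dz":0,"yaw":0},
    {"dx":0,"dy":0,"dz":0,"yaw":0}
  ],
  "claw": 0
}}

```text
time_s: 27.88
tool_pos: [0.4222, 0.0549, 0.0232]
ee_rot: [[-0.916, 0.401, 0.002], [0.401, 0.916, -0.001], [-0.002, 0.0, -1.0]]
contact_force: [-0.9, -1.8, 6.7]
width: 0.076
grip_force: 79.2
```

Run:
```python
import go,numpy as np
a=np.radians(5.4);p=np.array([441.3,301.8])+np.array([[np.cos(a),-np.sin(a)],[np.sin(a),np.cos(a)]])@[92,-21];print(p)
go.st();go.rows([(None,None,120,None),(p[0],p[1],120,185.4)])
```

```text
[534.86797532 289.55116357]
27.88 [422.2  54.9  23.2] th 156.4 w 0.076 gf 79.2 F [-0.9 -1.8  6.7]
[{"dx": 0.0, "dy": 0.0, "dz": -4.84, "yaw": 0.0}, {"dx": 0.0, "dy": 0.0, "dz": -4.84, "yaw": 0.0}, {"dx": -0.18, "dy": 5.2, "dz": -0.0, "yaw": -5.8}, {"dx": -0.71, "dy": 5.16, "dz": -0.0, "yaw": -5.8}, {"dx": -1.23, "dy": 5.06, "dz": -0.0, "yaw": -5.8}, {"dx": -1.73, "dy": 4.91, "dz": -0.0, "yaw": -5.8}, {"dx": -2.22, "dy": 4.71, "dz": -0.0, "yaw": -5.8}]
```

Request:
{"op": "play_rows", "data": {
  "plan": [
    {"dx":0,"dy":0,"dz":-4.0,"yaw":0},
    {"dx":0,"dy":0,"dz":-5.0,"yaw":0},
    {"dx":-0.18,"dy":5.2,"dz":0,"yaw":-5.8},
    {"dx":-0.71,"dy":5.16,"dz":0,"yaw":-5.8},
    {"dx":-1.23,"dy":5.06,"dz":0,"yaw":-5.8},
    {"dx":-1.73,"dy":4.91,"dz":0,"yaw":-5.8},
    {"dx":-2.22,"dy":4.71,"dz":0,"yaw":-5.8},
    {"dx":0,"dy":0,"dz":2.0,"yaw":0}
  ]
}}

```text
time_s: 28.88
tool_pos: [0.5372, 0.2942, 0.0929]
ee_rot: [[-0.995, -0.097, 0.005], [-0.097, 0.995, 0.004], [-0.006, 0.003, -1.0]]
contact_force: [-0.6, -0.7, -2.5]
width: 0.074
grip_force: 79.1
```

Request:
{"op": "play_rows", "data": {
  "plan": [
    {"dx":0,"dy":0,"dz":2.5,"yaw":0},
    {"dx":0,"dy":0,"dz":2.0,"yaw":0},
    {"dx":0,"dy":0,"dz":0,"yaw":0},
    {"dx":0,"dy":0,"dz":0,"yaw":0}
  ]
}}

```text
time_s: 29.38
tool_pos: [0.5345, 0.2899, 0.0477]
ee_rot: [[-0.996, -0.093, 0.0], [-0.093, 0.996, 0.0], [-0.0, 0.0, -1.0]]
contact_force: [0.4, 0.5, -1.8]
width: 0.077
grip_force: 79.0
```

Run:
```python
import go;from h import *
go.st();go.rows([(535,289.5,27.3,185.4)])
crops('ang2.png',[('scene',[.51,.3,.03]),('top',[.51,.3,.03])]);go.st()
```

```text
29.38 [534.5 289.9  47.7] th -174.7 w 0.077 gf 79.0 F [ 0.4  0.5 -1.8]
[{"dx": -0.05, "dy": -0.04, "dz": 2.04, "yaw": -0.1}]
29.48 [535.  290.   48.4] th -174.7 w 0.08 gf 79.0 F [-0.4  0.1 -3.5]
```

View pics/ang2.png

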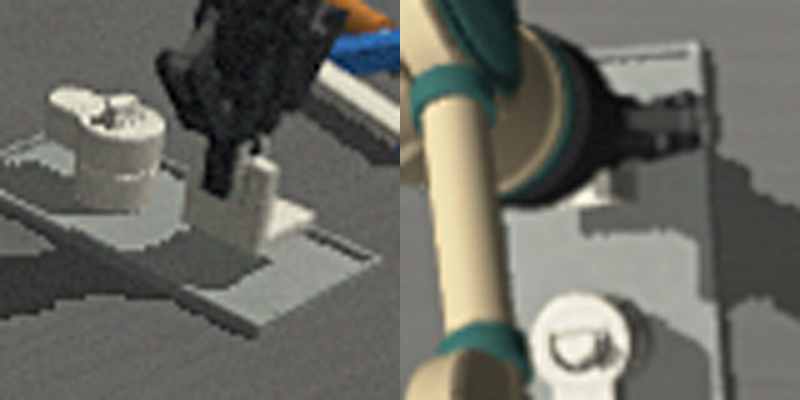

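The second angle hangs over the empty end (scene (260,215)), clear of the cam at (125,150) and inside the rim. I lower and release it.

Request:
{"op": "play_rows", "data": {
  "plan": [
    {"dx":0,"dy":0,"dz":1.0,"yaw":0},
    {"dx":0,"dy":0,"dz":0.7,"yaw":0},
    {"dx":0,"dy":0,"dz":0.3,"yaw":0},
    {"dx":0,"dy":0,"dz":0.1,"yaw":0},
    {"dx":0,"dy":0,"dz":0,"yaw":0},
    {"dx":0,"dy":0,"dz":0,"yaw":0}
  ]
}}

```text
time_s: 30.22
tool_pos: [0.5336, 0.2893, 0.0273]
ee_rot: [[-0.996, -0.093, -0.001], [-0.093, 0.996, -0.001], [0.001, -0.0, -1.0]]
contact_force: [-3.3, -1.6, 5.6]
width: 0.076
grip_force: 80.3
```

Request:
{"op": "play_rows", "data": {
  "plan": [
    {"dx":0,"dy":0,"dz":0,"yaw":0},
    {"dx":0,"dy":0,"dz":0,"yaw":0},
    {"dx":0,"dy":0,"dz":-1.5,"yaw":0},
    {"dx":0,"dy":0,"dz":-4,"yaw":0},
    {"dx":0,"dy":0,"dz":-5,"yaw":0},
    {"dx":-1,"dy":-5,"dz":-3,"yaw":0},
    {"dx":0,"dy":-5.5,"dz":-2,"yaw":0},
    {"dx":0,"dy":-5.5,"dz":0,"yaw":0}
  ],
  "claw": 0.3
}}

```text
time_s: 31.22
tool_pos: [0.5609, 0.1301, 0.1849]
ee_rot: [[-0.996, -0.094, 0.007], [-0.094, 0.996, 0.001], [-0.007, 0.0, -1.0]]
contact_force: [-0.1, -1.1, -0.2]
width: 0.302
grip_force: 0.0
```

Request:
{"op": "play_rows", "data": {
  "plan": [
    {"dx":0,"dy":-5.5,"dz":0,"yaw":0},
    {"dx":0,"dy":-3,"dz":0,"yaw":0},
    {"dx":0,"dy":0,"dz":0,"yaw":0},
    {"dx":0,"dy":0,"dz":0,"yaw":0}
  ]
}}

```text
time_s: 31.72
tool_pos: [0.567, 0.0473, 0.182]
ee_rot: [[-0.996, -0.092, 0.001], [-0.092, 0.996, 0.001], [-0.001, 0.001, -1.0]]
contact_force: [-0.0, -0.6, -0.4]
width: 0.295
grip_force: 0.0
```

Run:
```python
import go;from m import *
go.st()
for n in('scene','top'):
    im,d=grab(n);save(cv2.resize(im,(800,600)),'end_'+n+'.png')
    for o in objs(n,im,d):
        if abs(o[1][1])<.4: print(n,o[1],o[2],o[3],o[4],o[5])
```

```text
31.73 [567.   47.3 182. ] th -174.7 w 0.295 gf 0.0 F [-0.  -0.6 -0.4]
scene [0.442 0.293 0.041] 0.0542 [430.3 302.7] [46.3 69.3] 79.1
scene [0.311 0.104 0.017] 0.0198 [309.7 102.8] [103.4  23.6] 85.0
scene [0.537 0.287 0.036] 0.0539 [534.7 289.1] [51.5 11.9] 3.7
scene [ 0.319 -0.095  0.034] 0.0496 [315.6 -94.1] [41.2 11.2] 36.9
scene [0.551 0.324 0.014] 0.0144 [551.7 322.8] [ 6.5 19.3] 18.7
scene [ 0.398 -0.195  0.036] 0.0502 [ 392.1 -192.4] [ 8.8 51.9] 53.0
scene [ 0.493 -0.001  0.015] 0.0158 [492.9  -2. ] [25.7 27. ] 55.9
scene [0.684 0.069 0.036] 0.0497 [681.   72.9] [43.3 41.6] 34.5
scene [ 0.495 -0.309  0.039] 0.0538 [ 463.5 -306. ] [120.2  41.3] 2.6
scene [ 0.619 -0.001  0.014] 0.0154 [ 6.175e+02 -1.000e-01] [26.1 27.8] 71.0
top [0.531 0.293 0.035] 0.055 [532.5 287.4] [49.1  9. ] 6.4
top [0.546 0.33  0.014] 0.0161 [546.  329.4] [13.  10.5] 7.7
top [0.549 0.316 0.015] 0.0162 [548.4 316.7] [4.3 8.9] 49.6
top [0.507 0.324 0.014] 0.0152 [505.9 324.5] [ 4.6 12.3] 26.7
top [ 0.499 -0.305  0.042] 0.0556 [ 498.7 -305.7] [38.3 41.8] 0.7
top [0.431 0.296 0.049] 0.0564 [429.5 303.1] [46.6 69.9] 79.2
top [ 0.429 -0.32   0.036] 0.0554 [ 428.9 -325. ] [45.1  9.3] 0.3
top [ 0.435 -0.288  0.014] 0.0151 [ 435.6 -288.5] [ 8.5 12.4] 45.2
top [ 0.423 -0.29   0.015] 0.0164 [ 424.7 -289.6] [10.1 19.4] 75.6
top [ 0.413 -0.307  0.014] 0.016 [ 412.  -306.9] [12.5  7. ] 46.2
top [ 0.392 -0.191  0.042] 0.0528 [ 390.5 -192.7] [ 8.9 48.5] 54.3
top [ 0.318 -0.092  0.048] 0.0525 [315.7 -93.7] [42.5  8.3] 39.0
```

View pics/end_scene.png

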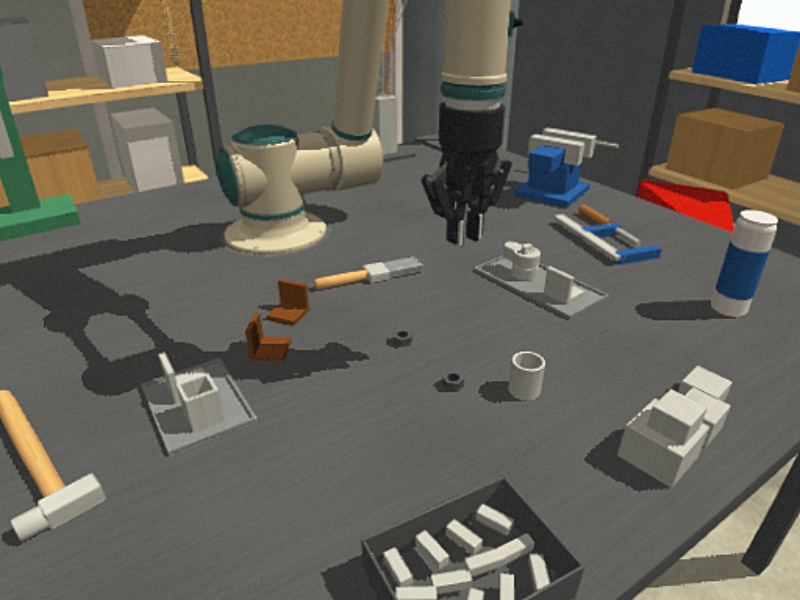

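The final picture shows the tube and an angle in the plain tray (190,395). Ring, cam and the other angle are in the post tray (525,262)/(562,285), the round tube is untouched at (527,375), and the heights match.

```bash
python3 -c "
from rig import r
print(r.hand_in())"
```

```text
the job is handed in; nothing more can be done
None
```

Both weld kits are made up and the job is handed in at about 32 s of the allowed 122 s; no verdict came back, but the last camera check showed every part in its place with the round tube unmoved.

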